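# Put the glass cutter away in the stay-lid chest

## Robot

A 7-joint arm with a two-finger parallel gripper is mounted at the origin on a cart in front of the work surface, level with it; the furniture and walls round the work are solid. World frame = base frame: x ahead of the robot, y to its left, z up, the work surface at z = 0. Lengths are in m, angles in rad, forces in N, time in s.
With the tool pointing down it reaches from about 0.35 to 0.9 m from the base axis. Payload 8.1 kg.
Tool frame: the origin (TCP) lies at the very end of the fingers, on their centre line; the grasp point (between the pads) lies arm.hold_point_z behind it (arm.hold_point_z is the distance from the TCP to the grasp point, in m); z points along the fingers, y is the line along which they close (so a half turn about z gives the same grasp; the last joint's range is limited). The gripper opens to 92 mm and grips with 3 to 60 N. Pads are 19 mm wide; open, the fingers measure 130 mm over their backs; the gripper's body (75 mm by 190 mm) begins 47 mm behind the grasp point.
Start: joints at [1.141, 0.434, 0.025, 1.573, -0.012, 1.134, -0.075], TCP at [0.201, -0.592, 0.227] pointing down, gripper open.
Joint ranges: [-2.62, 2.62], [-0.44, 2.09], [-1.27, 1.32], [0.08, 2.57], [-1.32, 4.46], [0.12, 2], [-2.74, 2.74]. Speed limits (rad/s): [2.22, 2.22, 3.01, 3.01, 3.14, 3.14, 3.14].

## Interface

Orientations are given as a rotation vector (axis times angle).
In Python, from cell import arm, vision, job, cut_out gives the robot as it stands. The module is installed in compiled form; this text tells all that it offers.
- The arm moves only by the tool play_rows, never from a script. Its argument "increments" is text: rows parted by semicolons, each of 5 numbers parted by spaces: the shift along the tool's x, y, z in cm, then the turn about the tool's z in degrees, then the opening, from -1 (shut) to 1 (fully open), so that 0 is half open. A call has 1 to 5 rows; each row shifts and turns the commanded pose from where the row before left it, along the tool's axes as they then stand; what a row does not reach is not made up. A row lasts 1/12 s, in which the tool goes at most 41.7 mm and 7.16 degrees, less where a joint would pass 70% of its speed; a pose out of reach is approached as far as the arm can. A call is refused whole if a number of a shift passes 4.17 or a number of a turn 7.16, either way. A call with a gripper value outside its range is refused whole. The fingers move at their own pace and stop on an object; "grip_force" is the grip in N (left out, the last holds). Time passes only in rows, so rows that do not move let the fingers close. It gives the time, the measured TCP pose, the force, the opening and the grip force at its end, in the units of the state.
- arm.observe(): the state, without advancing time (a new reading comes with each control period).
- vision.get_image(name): name is "scene" or "top" or "wrist"; returns a dict with "frame" (400x640x3 uint8, red, green, blue), "z_map" (400x640 float32, m along the optical axis (not along the pixel's ray), 0 where there is no reading), "mtx" (3x3 intrinsics, pixels), "distortion" ([k1, k2, p1, p2, k3] as OpenCV has them; the pictures are not rectified), "cam_to_world" (4x4, takes a point from camera to world coordinates). Camera axes: x right, y up, looking along -z (the intrinsics and any distortion apply to the point x, -y, -z); pixel columns grow to the right and rows downward; lengths in m; the calibration is good to about 2 mm. A picture is of the moment at which its call begins.
- job.sign_off(): hands the job in; it is judged then, once.
Trained networks look in a picture, given as the dict that the camera call returned (one of the last four; its "shot" number tells which), for a name from the list of things; names that differ only in an ending like _2 or _b are one class to them, and where a whole thing is asked for, a point or a joint stands for the part that bears it (a point fixed in the world has none). Each returns a list of dicts, best first, with "confidence" (0 to 1); they miss things now and then, are a little off and sometimes report something else, mostly with a low value. They report only what shows in the picture. A call takes as long as a camera call.
- cut_out(query, picture): "mask" (400x640 bool, what is visible of it) and "point" ([row, column] in pixels, amid what is visible of it).
The state is a dict: "clock": time; "joints": joint angles; "dq": joint speeds; "joint_efforts": joint torques, N m; "position": TCP position; "ee_rot": TCP orientation; "force": force on the tool from outside, world axes, zero at the start; "ft_torque": the same for the moment, N m; "width": opening from 0.0 (shut) to 1.0 (fully open); "gripper_force": force on a finger pad.
Only numpy, scipy, OpenCV 4.12 (cv2) and the standard library are available. Lean on these libraries where they do the work, as an engineer would, in place of code of your own. Each camera call takes 0.05 s, during which the arm holds its last target. There are 200 camera calls.

## Task

Put the glass cutter that lies just right of the wooden chest away in it. Raise the lid by its bar pull until the folding stay on the chest's left side locks and the lid stands open by itself, but do not pull so far that the chest tips; lay the cutter down in the long front compartment and let go of it there, without dropping it; then pull the stay's knob to the front to break the locked joint, and ease the lid down until it is fully shut, never letting it fall.

Things in the scene. Friction and masses are not known exactly. Their poses are not given: they have to be found in the camera images.
- chest: Dark wooden chest with a lid, 190 deep (x) x 260 wide (y) x 98 mm high without the 14 mm lid, on a thin rubber mat. Origin: centre of its underside, 3 mm above the bench; x points to its back (away from the robot, within 13 degrees), y to its left, z up. It weighs about 3.5 kg, does not slide, but tips back on its rear feet if the raised lid is dragged back with over 8 N against the taut stay
- lid_hinge (a point): Middle of the lid's hinge axis, which runs along the chest's y; in the chest frame x = +95, z = +100 mm
- front_bay (a point): Middle of the floor of the long front compartment; in the chest frame x = -43, y = 0, z = +53 mm. The compartment is free 44 mm to front and back and 122 mm to left and right of it. Walls 8 mm thick, rim 45 mm above this floor; behind it a low divider 29 mm high, then small compartments with glass
- lid_pull (a point): Middle of the lid's pull: a round steel bar 12 mm thick, 100 mm long along the chest's y, held by posts at its ends 40 mm in front of the lid's front edge and level with the lid. It moves with the lid on a radius of 232 mm about the hinge axis; with the lid up it stands on top of it, up to 0.34 m above the bench
- chest_lid (a joint): Lid angle, rad: 0 shut, grows as it opens. The stay stops it between 1.20 and 1.43 (its foot is clamped elsewhere in its slot each time). In the last 0.012 rad (3 mm at the pull) a spring click draws the stay past straight: locked. Then the pull meets firm resistance; let go, the lid settles back 0.015 and stands. Let go sooner, the lid (0.5 kg) is unlocked and falls or hangs loose
- stay_knob (a point): Middle of the knob's black barrel (16 mm thick, 30 long, along y) on the stay's folding joint, 52 mm out from the chest's left side. It moves on a circle of radius 79.5 mm about the foot pivot at chest x = -5, z = 42 to 57 mm. Lid shut: knob at x = -68; locked: x = +39 to +48, z = 107 to 117. Pulled forward with 5 to 8 N the lock breaks; then the lid pushes it on (up to 12 N), shutting as it moves
- glass_cutter: Yellow pencil-shaped glass cutter, 18 mm wide and high, 152 mm long along its own y (handle 18 mm thick from y = -44 to +76 mm, thin steel tip at -y), 50 g. Origin: centre of its underside. It lies on the bench to the right of the chest

How it is judged:
By the outcome, as a careful person would: the job done as asked, in the order asked, and still so for the second after the job is handed in, with the robot touching nothing.
It also fails if it takes over 72 s, if anything falls off the work surface, if the arm or the gripper's body presses on something with over 40 N, if the wrist force passes 120 N, or if a joint passes its speed limit or range.

## Working session

There is one attempt and no reset: what is moved stays moved. The work goes in short steps, Python scripts to look and compute and a tool call to move; the robot and the scene stay as the last step left them, time stands still between calls to the robot, and variables do not carry over. Pictures are saved under pics/ and viewed, at most 10 in all, crops included, and the job is handed in when it is done.

Besides the shell and the picture viewer there is one more tool, called after "Request:" as name(argument=value, ...) on one line, values as JSON. play_rows: Moves the arm, as the interface text tells. Its arguments: {"type":"object","properties":{"increments":{"type":"string"},"grip_force":{"type":"number"}},"required":["increments"]}

```bash
mkdir -p pics; cat > h.py <<'E'
import numpy as np, cv2
from scipy.spatial.transform import Rotation as R
from cell import arm, vision, job, cut_out
def cloud(p):
    z=p["z_map"]; h,w=z.shape
    u,v=np.meshgrid(np.arange(w),np.arange(h))
    pts=np.stack([u,v],-1).reshape(-1,1,2).astype(np.float64)
    n=cv2.undistortPoints(pts,np.array(p["mtx"]),np.array(p["distortion"])).reshape(h,w,2)
    c=np.stack([n[...,0]*z,-n[...,1]*z,-z,np.ones_like(z)],-1)
    W=(c@np.array(p["cam_to_world"]).T)[...,:3]
    W[z<=0]=np.nan
    return W
def st():
    s=arm.observe(); Rm=R.from_rotvec(s["ee_rot"]).as_matrix()
    print("t",round(s["clock"],2),"pos",np.round(s["position"],4),"F",np.round(s["force"],1),"w",round(s["width"],3))
    print("R",np.round(Rm,3).tolist(),"q",np.round(s["joints"],2))
    return s,Rm
E
python3 - <<'E'
from h import *
st(); print(arm.hold_point_z)
for c in ["top","scene"]:
    p=vision.get_image(c); cv2.imwrite(f"pics/{c}0.png",p["frame"][...,::-1]); W=cloud(p); np.save(c+"0.npy",W)
    for n in ["chest","lid_pull","stay_knob","glass_cutter"]:
        for d in cut_out(n,p)[:2]:
            m=d["mask"]; q=W[m]; q=q[~np.isnan(q[:,0])]
            print(c,n,round(d["confidence"],2),d["point"],m.sum(),np.round(np.median(q,0),4),np.round(np.percentile(q,5,axis=0),3),np.round(np.percentile(q,95,axis=0),3))
            np.save(f"m_{c}_{n}.npy",m) if d is cut_out else None
E
```

```text
t 0.0 pos [ 0.2004 -0.5914  0.2259] F [-0.2 -0.3 -0.6] w 1.007
R [[0.947, 0.321, -0.001], [0.321, -0.947, 0.001], [-0.0, -0.002, -1.0]] q [ 1.14  0.44  0.02  1.57 -0.01  1.13 -0.08]
0.0188
top chest 0.74 [209.5, 274.9] 11815 [0.572  0.0159 0.1205] [ 0.485 -0.105  0.114] [0.666 0.137 0.123]
top chest 0.29 [207.4, 279.3] 11392 [0.574  0.0116 0.1205] [ 0.484 -0.106  0.117] [0.666 0.128 0.123]
top lid_pull 0.75 [208.8, 281.5] 10977 [0.5749 0.0109 0.1206] [ 0.488 -0.104  0.117] [0.664 0.126 0.123]
top stay_knob 0.78 [236.1, 211.2] 295 [0.5193 0.1545 0.1112] [0.509 0.148 0.091] [0.562 0.203 0.117]
top glass_cutter 0.58 [203.1, 434.8] 306 [ 0.5876 -0.3631  0.0166] [ 0.573 -0.411  0.012] [ 0.604 -0.293  0.021]
scene chest 0.86 [226.8, 310.5] 10680 [0.5384 0.0789 0.1113] [ 0.483 -0.092  0.018] [0.664 0.149 0.119]
scene lid_pull 0.63 [209.1, 313.9] 5721 [0.5571 0.042  0.1177] [ 0.471 -0.095  0.109] [0.661 0.139 0.12 ]
scene stay_knob 0.94 [248.0, 280.0] 512 [0.5197 0.1551 0.1066] [0.508 0.148 0.073] [0.581 0.208 0.113]
scene glass_cutter 0.61 [228.2, 305.5] 10510 [0.5372 0.0795 0.112 ] [ 0.484 -0.089  0.021] [0.662 0.149 0.119]
```

```bash
python3 - <<'E'
from h import *
W=np.load("top0.npy")
# lid top rectangle
z=W[...,2]
m=(z>.108)&(z<.128)&(W[...,0]>.35)
m=m.astype(np.uint8); n,l,s,c=cv2.connectedComponentsWithStats(m); i=1+np.argmax(s[1:,4])
q=W[l==i][:,:2].astype(np.float32)
r=cv2.minAreaRect(q); print("lidrect",r,np.round(cv2.boxPoints(r),4).tolist(), np.median(z[l==i]))
# pull
for lo,hi,x0,x1,y0,y1,nm in [(.09,.128,.40,.472,-.1,.15,"front"),(.008,.03,.45,.75,-.46,-.25,"cutter"),(.08,.125,.45,.7,.185,.25,"knob")]:
    k=(z>lo)&(z<hi)&(W[...,0]>x0)&(W[...,0]<x1)&(W[...,1]>y0)&(W[...,1]<y1)
    q=W[k]
    if len(q)>5: print(nm,len(q),np.round(np.median(q,0),4),cv2.minAreaRect(q[:,:2].astype(np.float32)),np.round(cv2.boxPoints(cv2.minAreaRect(q[:,:2].astype(np.float32))),4).tolist())
E
python3 -c "
import cv2,numpy as np
a=cv2.imread('pics/top0.png');b=cv2.imread('pics/scene0.png')
cv2.imwrite('pics/both0.png',np.vstack([a[100:400,:],b[100:400,:]]))"
```

```text
lidrect ((0.4794793128967285, 0.4959985017776489), (0.6830763816833496, 0.3250201642513275), 44.90134048461914) [[0.12280000001192093, 0.3700000047683716], [0.3522999882698059, 0.13979999721050262], [0.8360999822616577, 0.621999979019165], [0.6067000031471252, 0.8521999716758728]] 0.11193318483559328
front 394 [0.4464 0.0138 0.1167] ((0.4548604190349579, 0.014102980494499207), (0.033833395689725876, 0.11057765781879425), 0.00026096432702615857) [[0.43790000677108765, 0.06939999759197235], [0.43790000677108765, -0.041200000792741776], [0.4717999994754791, -0.041200000792741776], [0.4717999994754791, 0.06939999759197235]]
cutter 2316 [ 0.5089 -0.3995  0.0162] ((0.5997360348701477, -0.355538934469223), (0.20908382534980774, 0.299297571182251), 89.92061614990234) [[0.4499000012874603, -0.45989999175071716], [0.7491999864578247, -0.4602999985218048], [0.7494999766349792, -0.25119999051094055], [0.45019999146461487, -0.2508000135421753]]
knob 128 [0.5127 0.2025 0.1109] ((0.48624134063720703, 0.2164531946182251), (0.0259590744972229, 0.09614108502864838), 55.828697204589844) [[0.4392000138759613, 0.23270000517368317], [0.5187000036239624, 0.17870000004768372], [0.53329998254776, 0.20020000636577606], [0.4537999927997589, 0.2542000114917755]]
```

View pics/both0.png

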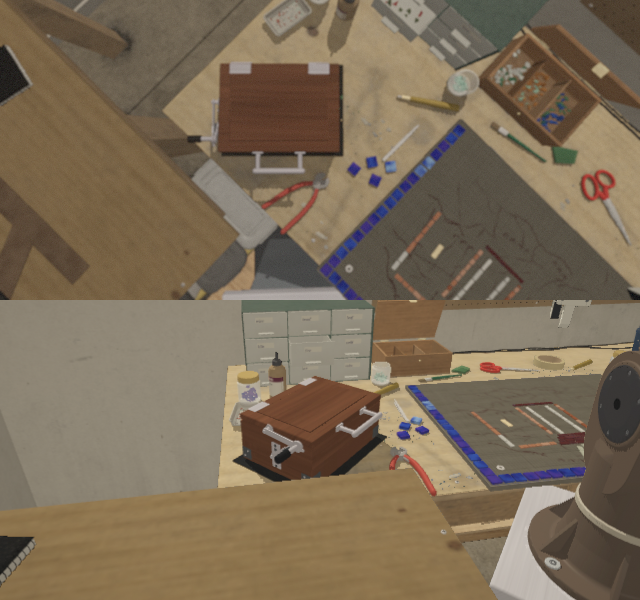

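The top view shows the chest at about (280,210), its pull bar at (278,269), the knob at (200,239) and the cutter at (397–455, 195–208). The scene view confirms the closed lid, with the stay and black knob on the left side.

```bash
python3 - <<'E'
from h import *
p=vision.get_image("top"); W=cloud(p); z=W[...,2]
g=cv2.cvtColor(p["frame"],cv2.COLOR_RGB2HSV)
d=cut_out("chest",p)[0]["mask"]
k=d&(z>.112)&(z<.125)&(W[...,0]>.475)
k=cv2.morphologyEx(k.astype(np.uint8),cv2.MORPH_OPEN,np.ones((9,9)))>0
q=W[k]; r=cv2.minAreaRect(q[:,:2].astype(np.float32)); print("lid",r,np.round(cv2.boxPoints(r),4).tolist(),np.median(q[:,2]))
# front bar: columns scan
k=(z>.085)&(W[...,0]>.42)&(W[...,0]<.46)&(W[...,1]>-.06)&(W[...,1]<.09)
q=W[k]; print("bar",len(q),np.round(np.percentile(q,[2,50,98],axis=0),4).tolist(), "slope",np.polyfit(q[:,1],q[:,0],1))
c=cut_out("glass_cutter",p)[0]["mask"]; q=W[c]; 
print("cut z",np.round(np.percentile(q[:,2],[5,50,95]),4)); qq=q[q[:,2]>.010]
r=cv2.minAreaRect(qq[:,:2].astype(np.float32)); print("cutter",r,np.round(cv2.boxPoints(r),4).tolist())
yel=(g[...,0]>20)&(g[...,0]<32)&(g[...,1]>130)&(W[...,0]>.5)&(W[...,0]<.66)&(W[...,1]<-.2)&(W[...,1]>-.5)
yel=cv2.morphologyEx(yel.astype(np.uint8),cv2.MORPH_OPEN,np.ones((2,2)))>0
q=W[yel];print(len(q));r=cv2.minAreaRect(q[:,:2].astype(np.float32)); print("yel",r,np.round(cv2.boxPoints(r),4).tolist())
kn=cut_out("stay_knob",p)[0]["mask"]; 
dk=kn&(g[...,2]<70); q=W[dk]; print("knob",len(q),np.round(np.percentile(q,[5,50,95],axis=0),4).tolist())
print("heights z at grid x rows y cols")
for x in np.arange(.2,.95,.1):
    o=[]
    for y in np.arange(-.6,.7,.1):
        s=z[(abs(W[...,0]-x)<.02)&(abs(W[...,1]-y)<.02)]; o.append(round(float(np.max(s)),2) if len(s) else None)
    print(round(x,1),o)
x0,x1,y0,y1=380,480,150,240
cv2.imwrite("pics/cut.png",cv2.resize(np.hstack([p["frame"][150:250,180:280],p["frame"][150:250,380:480]])[...,::-1],None,fx=4,fy=4,interpolation=cv2.INTER_CUBIC))
E
```

```text
lid ((0.5783858299255371, 0.011029936373233795), (0.25987035036087036, 0.19483886659145355), 89.04170227050781) [[0.4787999987602234, -0.11729999631643295], [0.6736000180244446, -0.12049999833106995], [0.6779999732971191, 0.13930000364780426], [0.4832000136375427, 0.14259999990463257]] 0.12066832328858301
bar 346 [[0.4383, -0.037, 0.1128], [0.4453, 0.0139, 0.1168], [0.4591, 0.065, 0.1203]] slope [0.02071986 0.44546553]
cut z [nan nan nan]
cutter ((0.5908716917037964, -0.3476445972919464), (0.14022862911224365, 0.01664731092751026), 77.84452819824219) [[0.5680000185966492, -0.41440001130104065], [0.5842000246047974, -0.4178999960422516], [0.6137999892234802, -0.2809000015258789], [0.5975000262260437, -0.27730000019073486]]
106
yel ((0.5851374268531799, -0.3615412414073944), (0.1112106516957283, 0.010549749247729778), 78.24087524414062) [[0.5685999989509583, -0.414900004863739], [0.5789999961853027, -0.4171000123023987], [0.6015999913215637, -0.30820000171661377], [0.5913000106811523, -0.3059999942779541]]
knob 74 [[0.5098, 0.1827, 0.1089], [0.5152, 0.1946, 0.1123], [0.5214, 0.2047, 0.1153]]
heights z at grid x rows y cols
0.2 [0.02, 0.02, 0.02, 0.02, 0.02, 0.02, None, -0.31, 0.12, 0.12, 0.12, 0.12, 0.12]
0.3 [0.02, 0.02, 0.02, 0.02, 0.02, 0.01, 0.02, 0.11, 0.12, 0.12, 0.12, 0.12, 0.12]
0.4 [0.01, 0.02, 0.02, 0.02, 0.01, 0.02, 0.02, 0.01, 0.12, 0.12, 0.12, 0.12, 0.12]
0.5 [0.08, 0.02, 0.02, 0.01, 0.01, 0.12, 0.13, 0.12, 0.12, 0.12, 0.12, 0.12, 0.11]
0.6 [0.23, 0.08, 0.07, 0.02, 0.01, 0.13, 0.13, 0.12, 0.01, 0.01, 0.12, 0.12, 0.13]
0.7 [0.23, 0.08, 0.24, 0.01, 0.01, 0.01, 0.01, 0.11, 0.01, None, None, 0.12, 0.13]
0.8 [0.34, 0.24, 0.24, 0.24, 0.16, 0.01, 0.03, 0.01, None, None, -0.73, -0.73, 0.12]
0.9 [None, 0.35, 0.24, 0.24, 0.24, 0.09, 0.01, None, None, -0.73, -0.73, -0.73, -0.73]
```

View pics/cut.png

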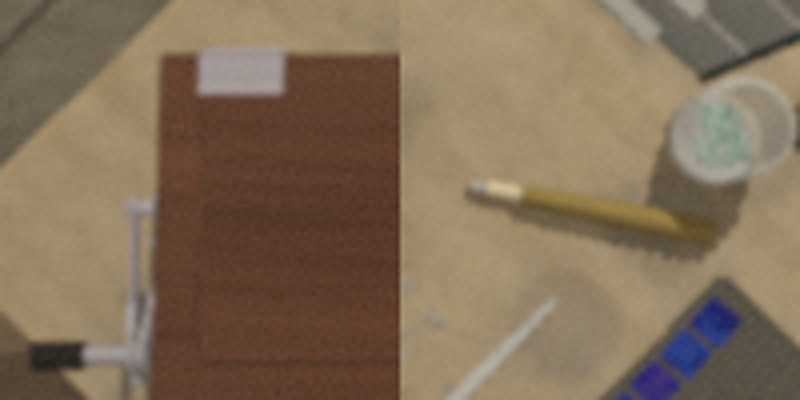

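The left crop shows the stay with the black knob barrel at (55,355). The right crop shows the cutter, with its handle from (520,195) to (715,230) and the steel tip at (475,188) pointing to the chest. Next I align the tool with the chest and move above the pull.

Request:
play_rows(increments="0 0 0 -7.02 0;0 0 0 -7.02 0;0 0 0 -7.02 0;0 0 0 -7.02 0;0 0 0 -7.02 0")

```text
clock: 1.12
position: [0.2006, -0.5919, 0.2268]
ee_rot: [2.797, 1.43, -0.0]
force: [-0.2, -0.0, 0.2]
width: 0.683
gripper_force: 0.0
```

Request:
play_rows(increments="0 0 0 -7.02 0;0 0 0 -7.02 0;0 0 0 -7.02 0;0 0 0 -7.02 0;0 0 0 -7.02 0")

```text
clock: 1.53
position: [0.2005, -0.592, 0.2268]
ee_rot: [2.236, 2.207, -0.0]
force: [0.2, -0.1, 0.1]
width: 0.502
gripper_force: 0.0
```

Request:
play_rows(increments="3.8 1.45 0 0 -0.45;3.8 1.45 0 0 -0.45;3.8 1.45 0 0 -0.45;3.8 1.45 0 0 -0.45;3.8 1.45 0 0 -0.45")

```text
clock: 1.95
position: [0.277, -0.4016, 0.2268]
ee_rot: [2.242, 2.2, -0.0]
force: [1.0, 0.6, 1.1]
width: 0.278
gripper_force: 0.0
```

Request:
play_rows(increments="3.8 1.45 0 0 -0.45;3.8 1.45 0 0 -0.45;3.8 1.45 0 0 -0.45;3.8 1.45 0 0 -0.45;3.8 1.45 0 0 -0.45")

```text
clock: 2.37
position: [0.3531, -0.213, 0.2271]
ee_rot: [2.242, 2.199, -0.0]
force: [0.8, -0.5, -0.9]
width: 0.272
gripper_force: 0.0
```

Request:
play_rows(increments="3.8 1.45 0 0 -0.45;3.8 1.45 0 0 -0.45;3.8 1.45 0 0 -0.45;3.8 1.45 0 0 -0.45;3.8 1.45 0 0 -0.45")

```text
clock: 2.78
position: [0.4292, -0.0244, 0.2271]
ee_rot: [2.242, 2.199, 0.001]
force: [1.5, -0.6, 0.3]
width: 0.278
gripper_force: 0.0
```

Request:
play_rows(increments="0 0 0 0 -0.45;0 0 0 0 -0.45")

```text
clock: 2.95
position: [0.4295, -0.0238, 0.227]
ee_rot: [2.236, 2.206, 0.002]
force: [-0.6, -0.6, 0.1]
width: 0.275
gripper_force: 0.0
```

```bash
python3 - <<'E'
from h import *
s,Rm=st()
p=vision.get_image("wrist"); W=cloud(p); z=W[...,2]
cv2.imwrite("pics/w1.png",p["frame"][...,::-1])
print("cam",np.round(p["cam_to_world"],3).tolist())
for y0 in (-.02,.0,.015,.03,.05):
    k=(z>.1)&(z<.13)&(abs(W[...,1]-y0)<.006)&(W[...,0]>.42)&(W[...,0]<.465); q=W[k]
    if len(q): print("bar",y0,len(q),np.round(np.percentile(q,[2,50,98],axis=0),4)[:,[0,2]].tolist())
E
```

```text
t 2.95 pos [ 0.4295 -0.0238  0.227 ] F [-0.6 -0.6  0.1] w 0.275
R [[0.013, 1.0, 0.001], [1.0, -0.013, 0.001], [0.001, 0.001, -1.0]] q [ 0.52  0.18 -0.67  1.98  0.13  1.03 -0.22]
cam [[1.0, 0.013, 0.004, 0.43], [-0.014, 0.955, 0.297, 0.058], [-0.0, -0.298, 0.955, 0.386], [0.0, 0.0, 0.0, 1.0]]
bar -0.02 134 [[0.4372, 0.1129], [0.4421, 0.1168], [0.4484, 0.1187]]
bar 0.0 142 [[0.4373, 0.1132], [0.4421, 0.1167], [0.4482, 0.1187]]
bar 0.015 150 [[0.4374, 0.112], [0.4431, 0.1166], [0.4492, 0.1185]]
bar 0.03 152 [[0.4384, 0.1135], [0.4439, 0.1167], [0.449, 0.1186]]
bar 0.05 185 [[0.4385, 0.112], [0.4448, 0.1166], [0.4611, 0.1184]]
```

View pics/w1.png

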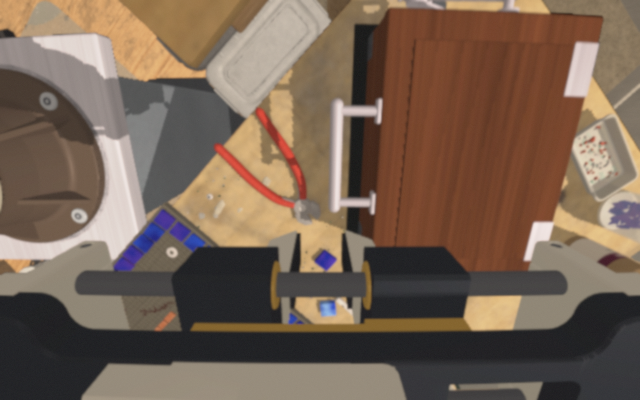

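The wrist view shows the pull bar at (340,155) parallel to the chest front, and the fingers ready at (325,260). Its centre is at about x 0.443. I move over it, go down and grip.

Request:
play_rows(increments="1.9 0.65 0 0 -0.45;1.88 0.66 0 0 -0.45;0 0 3.4 0 -0.45;0 0 3.4 0 -0.45;0 0 3.4 0 -0.45")

```text
clock: 3.42
position: [0.4428, 0.0096, 0.1239]
ee_rot: [2.244, 2.196, 0.001]
force: [-0.1, -1.0, -0.3]
width: 0.275
gripper_force: 0.0
```

Request:
play_rows(increments="0 0 3.4 0 -0.45;0 0 0 0 -0.45;0 0 0 0 -0.45")

```text
clock: 3.67
position: [0.4413, 0.01, 0.0901]
ee_rot: [-2.242, -2.197, 0.005]
force: [0.9, -0.1, 1.1]
width: 0.274
gripper_force: 0.0
```

Request:
play_rows(increments="0 0 0 0 -1;0 0 0 0 -1;0 0 0 0 -1;0 0 0 0 -1", grip_force=25)

```text
clock: 4.0
position: [0.4445, 0.0111, 0.0925]
ee_rot: [2.241, 2.197, 0.004]
force: [0.8, -1.9, 9.8]
width: 0.119
gripper_force: 25.0
```

```bash
python3 - <<'E'
import numpy as np
a=np.linspace(.03,1.18,21);u=-23.2*np.cos(a);v=23.2*np.sin(a)
for i,(x,y) in enumerate(zip(np.diff(u),-np.diff(v))): print(f"0 {x:.2f} {y:.2f} 0 -1",end=";\n" if i%5==4 else ";")
a=np.arange(1.18,1.5,.02);print(np.round(np.diff(-23.2*np.cos(a)),2),np.round(-np.diff(23.2*np.sin(a)),2))
E
```

```text
0 0.08 -1.33 0 -1;0 0.15 -1.32 0 -1;0 0.23 -1.31 0 -1;0 0.31 -1.30 0 -1;0 0.38 -1.28 0 -1;
0 0.45 -1.25 0 -1;0 0.52 -1.23 0 -1;0 0.59 -1.19 0 -1;0 0.66 -1.16 0 -1;0 0.73 -1.12 0 -1;
0 0.79 -1.07 0 -1;0 0.85 -1.03 0 -1;0 0.91 -0.98 0 -1;0 0.96 -0.92 0 -1;0 1.01 -0.87 0 -1;
0 1.06 -0.81 0 -1;0 1.11 -0.74 0 -1;0 1.15 -0.68 0 -1;0 1.18 -0.61 0 -1;0 1.22 -0.54 0 -1;
[0.43 0.43 0.44 0.44 0.44 0.45 0.45 0.45 0.45 0.45 0.46 0.46 0.46 0.46
 0.46 0.46] [-0.17 -0.16 -0.16 -0.15 -0.14 -0.13 -0.12 -0.11 -0.1  -0.09 -0.08 -0.07
 -0.07 -0.06 -0.05 -0.04]
```

Request:
play_rows(increments="0 0.08 -1.33 0 -1;0 0.15 -1.32 0 -1;0 0.23 -1.31 0 -1;0 0.31 -1.3 0 -1;0 0.38 -1.28 0 -1")

```text
clock: 4.42
position: [0.4561, 0.0108, 0.158]
ee_rot: [2.241, 2.197, 0.005]
force: [10.3, -2.5, -7.4]
width: 0.119
gripper_force: 25.0
```

Request:
play_rows(increments="0 0.45 -1.25 0 -1;0 0.52 -1.23 0 -1;0 0.59 -1.19 0 -1;0 0.66 -1.16 0 -1;0 0.73 -1.12 0 -1")

```text
clock: 4.83
position: [0.4851, 0.01, 0.2171]
ee_rot: [2.241, 2.198, 0.003]
force: [9.6, -1.6, -9.8]
width: 0.12
gripper_force: 25.0
```

Request:
play_rows(increments="0 0.91 -0.99 0 -1;0 0.85 -1.03 0 -1;0 0.91 -0.98 0 -1;0 0.96 -0.92 0 -1;0 1.01 -0.87 0 -1")

```text
clock: 5.25
position: [0.5275, 0.009, 0.2647]
ee_rot: [-2.241, -2.199, 0.008]
force: [-7.8, -1.9, 6.4]
width: 0.122
gripper_force: 25.0
```

Request:
play_rows(increments="0 1.06 -0.81 0 -1;0 1.11 -0.74 0 -1;0 1.15 -0.68 0 -1;0 1.18 -0.61 0 -1")

```text
clock: 5.58
position: [0.5742, 0.0078, 0.2938]
ee_rot: [2.243, 2.199, -0.003]
force: [-3.3, -2.2, 2.1]
width: 0.123
gripper_force: 25.0
```

```bash
python3 - <<'E'
from h import *
s,Rm=st()
g=s["position"]+Rm[:,2]*-arm.hold_point_z
print("ang",np.arctan2(g[2]-.104,.6765-g[0]),np.hypot(g[2]-.104,.6765-g[0]))
p=vision.get_image("scene"); W=cloud(p)
cv2.imwrite("pics/s1.png",p["frame"][100:400,150:500][...,::-1])
g=cv2.cvtColor(p["frame"],cv2.COLOR_RGB2HSV)
d=cut_out("stay_knob",p)
if d:
    m=d[0]["mask"]&(g[...,2]<70); q=W[m]; print(d[0]["confidence"],m.sum(),np.round(np.nanpercentile(q,[5,50,95],axis=0),4).tolist())
E
```

```text
t 5.58 pos [0.5742 0.0078 0.2938] F [-3.3 -2.2  2.1] w 0.123
R [[0.02, 1.0, -0.001], [1.0, -0.02, -0.002], [-0.002, -0.001, -1.0]] q [ 0.36  0.38 -0.65  1.56  0.24  1.28 -0.35]
ang 1.114955318699817 0.23230212359267474
0.75 175 [[0.5734, 0.1524, 0.1028], [0.5768, 0.1911, 0.1376], [0.584, 0.2075, 0.144]]
```

View pics/s1.png

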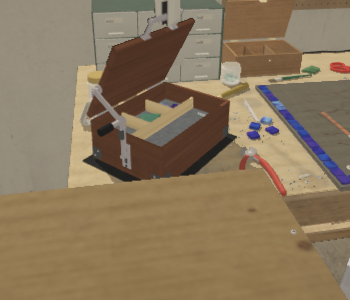

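The scene shows the lid raised in the gripper, the stay still bent, and the compartments open. I continue in small steps and watch the force.

Request:
play_rows(increments="0 0.42 -0.2 0 -1;0 0.42 -0.19 0 -1;0 0.42 -0.18 0 -1;0 0 0 0 -1;0 0 0 0 -1")

```text
clock: 6.1
position: [0.5872, 0.0076, 0.2992]
ee_rot: [2.242, 2.198, -0.001]
force: [-5.2, -4.3, 5.8]
width: 0.122
gripper_force: 25.0
```

Request:
play_rows(increments="0 0.22 -0.09 0 -1;0 0 0 0 -1;0 0 0 0 -1")

```text
clock: 6.35
position: [0.5892, 0.0075, 0.3]
ee_rot: [2.242, 2.198, -0.002]
force: [-4.1, -3.6, 6.3]
width: 0.116
gripper_force: 25.0
```

Request:
play_rows(increments="0 0.22 -0.08 0 -1;0 0 0 0 -1;0 0 0 0 -1")

```text
clock: 6.6
position: [0.5914, 0.0075, 0.3008]
ee_rot: [2.242, 2.198, -0.001]
force: [-4.6, -2.9, 5.7]
width: 0.12
gripper_force: 25.0
```

```bash
cat > a.py <<'E'
from h import *
s,Rm=st()
g=s["position"]+Rm[:,2]*-arm.hold_point_z
a=np.arctan2(g[2]-.104,.6765-g[0]); print("ang",a,np.hypot(g[2]-.104,.6765-g[0]))
F=s["force"]; print("tang",F[0]*np.sin(a)+F[2]*np.cos(a),"rad(to hinge)",F[0]*np.cos(a)-F[2]*np.sin(a))
p=vision.get_image("scene"); W=cloud(p)
g=cv2.cvtColor(p["frame"],cv2.COLOR_RGB2HSV)
d=cut_out("stay_knob",p)
if d:
    m=d[0]["mask"]&(g[...,2]<70)&(W[...,1]>.17); q=W[m]; print("knob",d[0]["confidence"],m.sum(),np.round(np.nanpercentile(q,[5,50,95],axis=0),4).tolist())
E
python3 a.py
```

```text
t 6.6 pos [0.5914 0.0075 0.3008] F [-4.6 -2.9  5.7] w 0.12
R [[0.02, 1.0, 0.0], [1.0, -0.02, -0.002], [-0.002, 0.0, -1.0]] q [ 0.34  0.41 -0.64  1.51  0.25  1.31 -0.34]
ang 1.1950807923751148 0.23181880367250393
tang -2.2139422141967433 rad(to hinge) -6.964902225110162
knob 0.58 122 [[0.5817, 0.1799, 0.133], [0.585, 0.1955, 0.1398], [0.5914, 0.208, 0.1437]]
```

Request:
play_rows(increments="0 0.2 -0.14 0 -1;0 0.22 -0.08 0 -1;0 0 0 0 -1;0 0 0 0 -1")

```text
clock: 7.03
position: [0.5962, 0.0073, 0.3026]
ee_rot: [2.243, 2.198, -0.001]
force: [-2.7, -4.6, 6.5]
width: 0.122
gripper_force: 25.0
```

Request:
play_rows(increments="0 0.22 -0.08 0 -1;0 0.22 -0.08 0 -1;0 0 0 0 -1;0 0 0 0 -1")

```text
clock: 7.37
position: [0.6007, 0.0073, 0.3041]
ee_rot: [2.243, 2.198, -0.001]
force: [-2.9, -4.4, 5.3]
width: 0.116
gripper_force: 25.0
```

```bash
python3 a.py
```

```text
t 7.37 pos [0.6007 0.0073 0.3041] F [-2.9 -4.4  5.3] w 0.116
R [[0.02, 1.0, 0.001], [1.0, -0.02, -0.001], [-0.001, 0.001, -1.0]] q [ 0.33  0.42 -0.64  1.48  0.25  1.33 -0.34]
ang 1.2375090901298773 0.23160801072528342
tang -0.9629467752113656 rad(to hinge) -5.956583268617489
knob 0.68 129 [[0.5863, 0.1811, 0.1314], [0.5901, 0.1973, 0.1389], [0.5973, 0.2078, 0.1428]]
```

Request:
play_rows(increments="0 0.22 -0.1 0 -1;0 0.22 -0.1 0 -1;0 0 0 0 -1;0 0 0 0 -1")

```text
clock: 7.8
position: [0.6051, 0.0072, 0.3056]
ee_rot: [2.243, 2.198, -0.001]
force: [-2.2, -4.1, 3.8]
width: 0.12
gripper_force: 25.0
```

Request:
play_rows(increments="0 0.22 -0.08 0 -1;0 0.22 -0.07 0 -1;0 0 0 0 -1;0 0 0 0 -1")

```text
clock: 8.13
position: [0.6096, 0.0071, 0.307]
ee_rot: [2.243, 2.198, -0.001]
force: [-2.5, -5.3, 2.8]
width: 0.117
gripper_force: 25.0
```

```bash
python3 a.py
```

```text
t 8.13 pos [0.6096 0.0071 0.307 ] F [-2.5 -5.3  2.8] w 0.117
R [[0.02, 1.0, 0.0], [1.0, -0.02, -0.001], [-0.001, 0.0, -1.0]] q [ 0.32  0.43 -0.63  1.45  0.26  1.34 -0.34]
ang 1.2776365029065957 0.23164863316900614
tang -1.586114558228526 rad(to hinge) -3.439963957110278
knob 0.71 133 [[0.5919, 0.1801, 0.1299], [0.595, 0.1962, 0.1379], [0.6017, 0.2073, 0.1421]]
```

Request:
play_rows(increments="0 0.22 -0.08 0 -1;0 0.22 -0.07 0 -1;0 0 0 0 -1;0 0 0 0 -1")

```text
clock: 8.57
position: [0.614, 0.007, 0.3082]
ee_rot: [2.243, 2.198, -0.001]
force: [-1.4, -6.1, 1.3]
width: 0.121
gripper_force: 25.0
```

Request:
play_rows(increments="0 0.22 -0.07 0 -1;0 0.22 -0.06 0 -1;0 0 0 0 -1;0 0 0 0 -1")

```text
clock: 8.9
position: [0.6183, 0.0069, 0.3095]
ee_rot: [2.243, 2.199, -0.001]
force: [-1.8, -5.9, 0.4]
width: 0.119
gripper_force: 25.0
```

```bash
python3 a.py
```

```text
t 8.9 pos [0.6183 0.0069 0.3095] F [-1.8 -5.9  0.4] w 0.119
R [[0.02, 1.0, -0.0], [1.0, -0.02, -0.001], [-0.001, -0.0, -1.0]] q [ 0.32  0.45 -0.63  1.42  0.26  1.36 -0.34]
ang 1.3170636742119632 0.23173711518239862
tang -1.6411143829508243 rad(to hinge) -0.8386452800497319
knob 0.95 124 [[0.597, 0.18, 0.1287], [0.5998, 0.1956, 0.136], [0.6066, 0.2071, 0.1404]]
```

Request:
play_rows(increments="0 0.22 -0.06 0 -1;0 0.22 -0.05 0 -1;0 0 0 0 -1;0 0 0 0 -1")

```text
clock: 9.33
position: [0.6228, 0.0068, 0.3106]
ee_rot: [2.243, 2.198, -0.001]
force: [-0.7, -5.3, 0.5]
width: 0.122
gripper_force: 25.0
```

Request:
play_rows(increments="0 0.22 -0.05 0 -1;0 0 0 0 -1;0 0 0 0 -1")

```text
clock: 9.58
position: [0.6249, 0.0068, 0.311]
ee_rot: [2.243, 2.199, -0.001]
force: [-0.8, -4.5, 0.0]
width: 0.116
gripper_force: 25.0
```

```bash
python3 a.py
```

```text
t 9.58 pos [0.6249 0.0068 0.311 ] F [-0.8 -4.5  0. ] w 0.116
R [[0.02, 1.0, -0.0], [1.0, -0.02, -0.001], [-0.001, -0.0, -1.0]] q [ 0.31  0.46 -0.63  1.4   0.27  1.37 -0.34]
ang 1.3462266542615817 0.23165844035327224
tang -0.7405648485243004 rad(to hinge) -0.21868320828212134
knob 0.64 117 [[0.6008, 0.1804, 0.1276], [0.6041, 0.1955, 0.1342], [0.61, 0.2069, 0.1388]]
```

Request:
play_rows(increments="0 0.22 -0.05 0 -1;0 0.12 -0.03 0 -1;0 0 0 0 -1;0 0 0 0 -1")

```text
clock: 10.02
position: [0.6281, 0.0068, 0.3118]
ee_rot: [2.243, 2.199, -0.002]
force: [-2.7, -5.7, 1.0]
width: 0.12
gripper_force: 25.0
```

Request:
play_rows(increments="0 0.22 -0.05 0 -1;0 0.12 -0.02 0 -1;0 0 0 0 -1;0 0 0 0 -1")

```text
clock: 10.35
position: [0.6315, 0.0067, 0.3126]
ee_rot: [2.243, 2.199, -0.002]
force: [-2.2, -5.9, 1.2]
width: 0.119
gripper_force: 25.0
```

```bash
python3 a.py
```

```text
t 10.35 pos [0.6315 0.0067 0.3126] F [-2.2 -5.9  1.2] w 0.119
R [[0.02, 1.0, -0.001], [1.0, -0.02, -0.001], [-0.001, -0.0, -1.0]] q [ 0.3   0.47 -0.62  1.38  0.27  1.38 -0.34]
ang 1.375346240037461 0.23176834904799146
tang -1.9258860969347518 rad(to hinge) -1.6216094092012565
knob 0.85 102 [[0.6054, 0.1804, 0.1276], [0.6088, 0.1946, 0.1331], [0.6153, 0.2069, 0.1365]]
```

Request:
play_rows(increments="0 0.22 -0.05 0 -1;0 0 0 0 -1;0 0 0 0 -1")

```text
clock: 10.7
position: [0.6334, 0.0067, 0.313]
ee_rot: [2.243, 2.199, -0.003]
force: [-4.1, -5.9, 0.7]
width: 0.125
gripper_force: 25.0
```

Request:
play_rows(increments="0 0.15 -0.03 0 -1;0 0 0 0 -1;0 0 0 0 -1")

```text
clock: 10.95
position: [0.6346, 0.0066, 0.3132]
ee_rot: [-2.243, -2.199, 0.004]
force: [-3.9, -4.7, 1.6]
width: 0.118
gripper_force: 25.0
```

```bash
python3 a.py
```

```text
t 10.95 pos [0.6346 0.0066 0.3132] F [-3.9 -4.7  1.6] w 0.118
R [[0.02, 1.0, -0.002], [1.0, -0.02, -0.002], [-0.002, -0.002, -1.0]] q [ 0.3   0.47 -0.62  1.37  0.28  1.38 -0.34]
ang 1.3890091006888239 0.23181252170523062
tang -3.513088946219007 rad(to hinge) -2.3155473126529116
knob 0.55 111 [[0.608, 0.1798, 0.1248], [0.6109, 0.1955, 0.1317], [0.6167, 0.2066, 0.136]]
```

Request:
play_rows(increments="0 0.12 -0.02 0 -1;0 0 0 0 -1;0 0 0 0 -1")

```text
clock: 11.3
position: [0.637, 0.0065, 0.3136]
ee_rot: [2.243, 2.198, -0.0]
force: [1.9, -4.6, -0.8]
width: 0.121
gripper_force: 25.0
```

Request:
play_rows(increments="0 0.12 -0.02 0 -1;0 0 0 0 -1;0 0 0 0 -1")

```text
clock: 11.55
position: [0.6383, 0.0065, 0.3137]
ee_rot: [2.243, 2.198, -0.0]
force: [1.8, -4.8, -0.5]
width: 0.117
gripper_force: 25.0
```

```bash
python3 a.py
```

```text
t 11.55 pos [0.6383 0.0065 0.3137] F [ 1.8 -4.8 -0.5] w 0.117
R [[0.02, 1.0, 0.001], [1.0, -0.02, -0.001], [-0.001, 0.001, -1.0]] q [ 0.3   0.48 -0.62  1.36  0.28  1.39 -0.34]
ang 1.4051453304131372 0.23171614548209193
tang 1.6857673068139727 rad(to hinge) 0.7775742376300051
knob 0.91 115 [[0.6136, 0.1793, 0.1218], [0.6169, 0.1937, 0.1289], [0.6238, 0.2064, 0.1324]]
```

Request:
play_rows(increments="0 0.1 -0.02 0 -1;0 0 0 0 -1;0 0 0 0 -1")

```text
clock: 11.9
position: [0.6391, 0.0065, 0.3139]
ee_rot: [2.243, 2.198, -0.001]
force: [0.3, -5.0, -0.6]
width: 0.119
gripper_force: 25.0
```

```bash
python3 a.py
```

```text
t 11.9 pos [0.6391 0.0065 0.3139] F [ 0.3 -5.  -0.6] w 0.119
R [[0.02, 1.0, 0.0], [1.0, -0.02, -0.001], [-0.001, 0.0, -1.0]] q [ 0.3   0.48 -0.62  1.36  0.28  1.39 -0.34]
ang 1.4084859115350237 0.23171757631282436
tang 0.18623294196662374 rad(to hinge) 0.6596862721661757
knob 0.64 105 [[0.6149, 0.1802, 0.1218], [0.6175, 0.1948, 0.1277], [0.6235, 0.2064, 0.132]]
```

Request:
play_rows(increments="0 0.1 -0.02 0 -1;0 0 0 0 -1;0 0 0 0 -1")

```text
clock: 12.25
position: [0.6394, 0.0065, 0.3139]
ee_rot: [2.243, 2.199, -0.003]
force: [-3.4, -5.6, 0.8]
width: 0.12
gripper_force: 25.0
```

```bash
python3 a.py
```

```text
t 12.25 pos [0.6394 0.0065 0.3139] F [-3.4 -5.6  0.8] w 0.12
R [[0.02, 1.0, -0.001], [1.0, -0.02, -0.001], [-0.001, -0.001, -1.0]] q [ 0.3   0.48 -0.62  1.36  0.28  1.39 -0.34]
ang 1.4099497083242447 0.23170238462564688
tang -3.189083001798245 rad(to hinge) -1.364254697218191
knob 0.63 109 [[0.6217, 0.1801, 0.1167], [0.6247, 0.1942, 0.1228], [0.6314, 0.2068, 0.1271]]
```

Request:
play_rows(increments="0 -0.15 0.03 0 -1;0 -0.15 0.03 0 -1;0 0 0 0 -1;0 0 0 0 -1")

```text
clock: 12.68
position: [0.6366, 0.0066, 0.3134]
ee_rot: [2.243, 2.199, -0.002]
force: [-1.1, -4.5, -0.2]
width: 0.12
gripper_force: 25.0
```

Request:
play_rows(increments="0 -0.15 0.03 0 -1;0 -0.1 0.03 0 -1;0 0 0 0 -1;0 0 0 0 -1")

```text
clock: 13.02
position: [0.6351, 0.0066, 0.3132]
ee_rot: [2.242, 2.197, 0.001]
force: [3.0, -4.8, -0.8]
width: 0.12
gripper_force: 25.0
```

```bash
python3 a.py
```

```text
t 13.02 pos [0.6351 0.0066 0.3132] F [ 3.  -4.8 -0.8] w 0.12
R [[0.02, 1.0, 0.002], [1.0, -0.02, -0.001], [-0.001, 0.002, -1.0]] q [ 0.3   0.47 -0.62  1.37  0.28  1.38 -0.34]
ang 1.3911438531787281 0.23170192153169403
tang 2.837219985986521 rad(to hinge) 1.3530665627939662
knob 0.71 105 [[0.6242, 0.1796, 0.1149], [0.6273, 0.1948, 0.1216], [0.6341, 0.2061, 0.1246]]
```

The knob jumped to its locked position, and the lid now resists in both directions, so the stay is locked. I neutralise the force, release and rise.

Request:
play_rows(increments="0 0.06 -0.02 0 -1;0 0 0 0 -0.6;0 0 0 0 -0.4;0 0 0 0 -0.3;0 0 0 0 -0.3")

```text
clock: 13.53
position: [0.6348, 0.0086, 0.3133]
ee_rot: [-2.241, -2.201, -0.001]
force: [0.2, 0.0, -0.1]
width: 0.334
gripper_force: 0.0
```

Request:
play_rows(increments="0 0 -1 0 -0.3;0 0 -2 0 -0.3;0 0 -2.5 0 -0.3;0 0 -2.5 0 -0.3")

```text
clock: 13.87
position: [0.6344, 0.0081, 0.3946]
ee_rot: [-2.241, -2.201, 0.0]
force: [0.4, 0.3, 0.4]
width: 0.344
gripper_force: 0.0
```

```bash
python3 a.py
```

```text
t 13.87 pos [0.6344 0.0081 0.3946] F [0.4 0.3 0.4] w 0.344
R [[0.018, 1.0, -0.0], [1.0, -0.018, 0.0], [0.0, -0.0, -1.0]] q [ 0.28  0.45 -0.62  1.21  0.25  1.56 -0.32]
ang 1.435751192347829 0.3122902763252588
tang 0.46297618739105273 rad(to hinge) -0.37941997301738667
knob 0.33 111 [[0.6241, 0.1798, 0.1145], [0.6273, 0.1949, 0.1212], [0.634, 0.2063, 0.125]]
```

Request:
play_rows(increments="-3.85 -0.39 0 0 -0.1;-3.85 -0.39 0 0 -0.1;-3.85 -0.39 0 0 -0.1;-3.85 -0.39 0 0 -0.1;-3.85 -0.39 0 0 -0.1")

```text
clock: 14.38
position: [0.6111, -0.1858, 0.3935]
ee_rot: [2.241, 2.201, 0.0]
force: [0.4, -0.1, -0.4]
width: 0.451
gripper_force: 0.0
```

Request:
play_rows(increments="-3.85 -0.39 0 0 -0.1;-3.85 -0.39 0 0 -0.1;-3.85 -0.39 0 0 -0.1;-3.85 -0.39 0 0 -0.1;0 0 3.5 5.5 -0.1")

```text
clock: 14.8
position: [0.5928, -0.349, 0.3635]
ee_rot: [2.345, 2.073, 0.0]
force: [0.5, -2.1, 0.4]
width: 0.451
gripper_force: 0.0
```

Request:
play_rows(increments="0 0 3.5 5.6 -0.1;0 0 3.5 0 -0.1;0 0 3.5 0 -0.1;0 0 3.5 0 -0.1;0 0 0 0 -0.1")

```text
clock: 15.22
position: [0.5893, -0.3368, 0.2107]
ee_rot: [-2.436, -1.967, 0.008]
force: [-0.5, 0.2, -1.7]
width: 0.449
gripper_force: 0.0
```

```bash
python3 - <<'E'
from h import *
s,Rm=st()
p=vision.get_image("wrist"); W=cloud(p); z=W[...,2]
cv2.imwrite("pics/w2.png",p["frame"][...,::-1])
for d in cut_out("glass_cutter",p)[:2]:
    m=d["mask"]; q=W[m]; q=q[~np.isnan(q[:,0])]; print(d["confidence"],m.sum(),np.round(np.percentile(q[:,2],[5,50,95]),4))
    q=q[(q[:,2]>.008)&(q[:,2]<.03)]; r=cv2.minAreaRect(q[:,:2].astype(np.float32)); print(r,np.round(cv2.boxPoints(r),4).tolist())
    t=s["position"][:2]; e=(q[:,:2]-t)@Rm[:2,:2]; print("tool frame rect",cv2.minAreaRect(e.astype(np.float32)),np.round(np.median(e,0),4))
k=(z>.035)&(z<.12)&(abs(W[...,0]-.6)<.12)&(W[...,1]<-.3); q=W[k]
if len(q): print("tall",np.round(np.percentile(q,[1,50,99],axis=0),3).tolist())
E
```

```text
t 15.22 pos [ 0.5893 -0.3368  0.2107] F [-0.5  0.2 -1.7] w 0.449
R [[0.211, 0.978, -0.01], [0.978, -0.211, 0.005], [0.002, -0.011, -1.0]] q [ 0.74  0.59 -0.5   1.4   0.29  1.23  0.  ]
0.74 1135 [0.0117 0.0164 0.019 ]
((0.5904814600944519, -0.3448381721973419), (0.14863276481628418, 0.016702979803085327), 77.84376525878906) [[0.5666999816894531, -0.4156999886035919], [0.5830000042915344, -0.41920000314712524], [0.614300012588501, -0.27390000224113464], [0.5979999899864197, -0.2703999876976013]]
tool frame rect ((-0.007578045129776001, 0.00279468996450305), (0.1486324518918991, 0.016701936721801758), 0.002399053191766143) [-0.0165  0.0027]
tall [[0.567, -0.542, 0.036], [0.685, -0.4, 0.067], [0.719, -0.355, 0.119]]
```

View pics/w2.png

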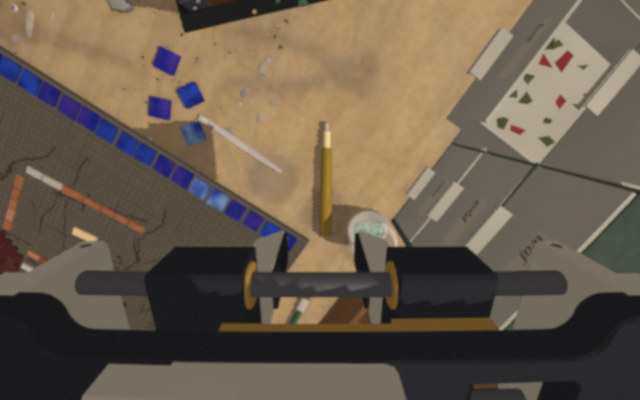

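The wrist view shows the cutter at (325,135)–(325,235), parallel to the tool x axis and slightly off centre. The cup is at (372,230) and the drawers are to the right. I check the clearance for the gripper body.

```bash
python3 - <<'E'
from h import *
s,Rm=st(); t=s["position"]
P=[]
for c in ("top","wrist"):
    W=cloud(vision.get_image(c)); q=W.reshape(-1,3); q=q[~np.isnan(q[:,0])]; q=q[(q[:,2]>.03)&(q[:,2]<.26)]
    e=(q-t)@Rm; e[:,2]=q[:,2]; e=e[(abs(e[:,0])<.2)&(abs(e[:,1])<.2)]
    if c=="wrist": e=e[e[:,2]<.12]
    P.append(e)
    for x in np.arange(-.13,.13,.02):
        o=[]
        for y in np.arange(-.13,.15,.02):
            k=(abs(e[:,0]-x)<.01)&(abs(e[:,1]-y)<.01); o.append(int(1000*e[k,2].max()) if k.sum()>2 else 0)
        print(c,round(x,2),o)
E
```

```text
t 15.32 pos [ 0.5928 -0.3378  0.2181] F [ 0.6 -0.5  1.5] w 0.451
R [[0.211, 0.978, -0.002], [0.978, -0.211, 0.001], [0.001, -0.002, -1.0]] q [ 0.74  0.59 -0.5   1.39  0.29  1.23  0.  ]
top -0.13 [0, 0, 0, 0, 0, 0, 0, 0, 0, 0, 0, 0, 0, 0, 0]
top -0.11 [0, 0, 0, 0, 0, 0, 0, 0, 0, 0, 0, 0, 0, 0, 239]
top -0.09 [0, 0, 0, 0, 0, 0, 0, 0, 0, 0, 0, 0, 237, 239, 239]
top -0.07 [0, 0, 0, 0, 0, 0, 0, 0, 66, 0, 0, 205, 0, 239, 239]
top -0.05 [0, 0, 0, 0, 0, 0, 0, 0, 41, 57, 52, 211, 199, 240, 239]
top -0.03 [0, 0, 0, 0, 0, 0, 0, 0, 0, 0, 0, 0, 173, 239, 239]
top -0.01 [0, 0, 0, 0, 0, 0, 0, 0, 244, 0, 0, 0, 175, 240, 240]
top 0.01 [0, 0, 0, 0, 0, 0, 0, 0, 257, 0, 0, 0, 0, 237, 240]
top 0.03 [0, 0, 0, 0, 0, 0, 0, 0, 0, 0, 0, 0, 0, 0, 239]
top 0.05 [0, 0, 0, 0, 0, 0, 0, 0, 0, 0, 0, 0, 0, 0, 238]
top 0.07 [0, 0, 0, 0, 0, 0, 0, 0, 0, 0, 0, 0, 156, 157, 144]
top 0.09 [0, 0, 0, 0, 0, 0, 0, 0, 0, 0, 0, 0, 0, 158, 88]
top 0.11 [0, 0, 0, 0, 0, 0, 0, 0, 0, 0, 0, 0, 0, 157, 158]
wrist -0.13 [0, 0, 0, 0, 0, 0, 0, 0, 0, 0, 0, 0, 0, 0, 0]
wrist -0.11 [0, 0, 0, 0, 0, 0, 0, 0, 0, 0, 0, 0, 0, 0, 0]
wrist -0.09 [0, 0, 0, 0, 0, 0, 0, 0, 64, 64, 0, 52, 0, 0, 0]
wrist -0.07 [0, 0, 0, 0, 0, 0, 0, 0, 65, 35, 62, 101, 0, 0, 0]
wrist -0.05 [0, 0, 0, 0, 0, 0, 0, 0, 64, 64, 64, 115, 119, 0, 0]
wrist -0.03 [0, 0, 0, 0, 0, 0, 0, 0, 0, 0, 0, 0, 119, 118, 0]
wrist -0.01 [0, 0, 0, 0, 0, 0, 0, 0, 0, 0, 0, 0, 100, 119, 0]
wrist 0.01 [0, 0, 0, 0, 0, 0, 0, 0, 0, 0, 0, 0, 99, 119, 119]
wrist 0.03 [0, 0, 0, 0, 0, 0, 0, 0, 0, 0, 0, 0, 0, 0, 119]
wrist 0.05 [0, 0, 0, 0, 0, 0, 0, 0, 0, 0, 0, 0, 0, 0, 119]
wrist 0.07 [0, 0, 0, 0, 0, 0, 0, 0, 0, 0, 0, 0, 119, 119, 114]
wrist 0.09 [0, 0, 0, 0, 0, 0, 0, 0, 0, 0, 0, 0, 118, 119, 0]
wrist 0.11 [0, 0, 0, 0, 0, 0, 0, 0, 0, 0, 0, 0, 0, 119, 119]
```

```bash
python3 - <<'E'
from h import *
s,Rm=st(); t=s["position"]
for c in ("top","wrist"):
    W=cloud(vision.get_image(c)); z=W[...,2]
    zz=np.nan_to_num(z); gx=abs(cv2.Sobel(zz,cv2.CV_32F,1,0))+abs(cv2.Sobel(zz,cv2.CV_32F,0,1))
    ok=(zz>.06)&(gx<.03); q=W[ok]; e=(q-t)@Rm; e[:,2]=q[:,2]; e=e[(e[:,1]>.06)&(e[:,1]<.2)&(e[:,2]<.26)]
    for x in np.arange(-.08,.1,.01):
        k=abs(e[:,0]-x)<.005
        if k.sum()>3: print(c,round(x,3),np.round(np.percentile(e[k,1],[2,10]),3),round(float(np.median(e[k,2])),3))
E
```

```text
t 15.42 pos [ 0.5947 -0.3382  0.221 ] F [ 0.1 -0.7  0.6] w 0.451
R [[0.211, 0.978, 0.004], [0.978, -0.211, -0.001], [-0.0, 0.004, -1.0]] q [ 0.74  0.59 -0.5   1.39  0.29  1.23  0.  ]Traceback (most recent call last):
  File "<stdin>", line 5, in <module>
cv2.error: OpenCV(4.12.0) /io/opencv/modules/imgproc/src/filter.simd.hpp:3096: error: (-213:The function/feature is not implemented) Unsupported combination of buffer format (=6), and destination format (=5) in function 'getLinearColumnFilter'
```

```bash
python3 - <<'E'
from h import *
s,Rm=st(); t=s["position"]
for c in ("top","wrist"):
    p=vision.get_image(c);W=cloud(p); z=W[...,2]
    zz=np.nan_to_num(z).astype(np.float32); gx=abs(cv2.Sobel(zz,cv2.CV_32F,1,0))+abs(cv2.Sobel(zz,cv2.CV_32F,0,1))
    ok=(zz>.06)&(gx<.03); q=W[ok]; e=(q-t)@Rm; e[:,2]=q[:,2]; e=e[(e[:,1]>.06)&(e[:,1]<.2)&(e[:,2]<.26)]
    for x in np.arange(-.08,.1,.01):
        k=abs(e[:,0]-x)<.005
        if k.sum()>3: print(c,round(x,3),np.round(np.percentile(e[k,1],[2,10]),3),round(float(np.median(e[k,2])),3))
d=cut_out("glass_cutter",p)[0]; q=W[d["mask"]]; q=q[(q[:,2]>.008)&(q[:,2]<.03)]
s,Rm=st(); t=s["position"];e=(q[:,:2]-t[:2])@Rm[:2,:2]; print("tool frame rect",cv2.minAreaRect(e.astype(np.float32)))
E
```

```text
t 15.47 pos [ 0.5948 -0.3382  0.2213] F [ 0.4 -0.5  0.1] w 0.451
R [[0.211, 0.977, 0.004], [0.977, -0.211, -0.002], [-0.001, 0.004, -1.0]] q [ 0.74  0.59 -0.5   1.39  0.29  1.23  0.  ]
top -0.08 [0.129 0.137] 0.237
top -0.07 [0.132 0.136] 0.237
top -0.06 [0.131 0.137] 0.237
top -0.05 [0.132 0.137] 0.237
top -0.04 [0.132 0.138] 0.237
top -0.03 [0.131 0.136] 0.237
top -0.02 [0.111 0.119] 0.237
top -0.01 [0.113 0.122] 0.237
top -0.0 [0.12  0.125] 0.237
top 0.01 [0.123 0.129] 0.237
top 0.02 [0.146 0.15 ] 0.237
top 0.03 [0.151 0.156] 0.237
top 0.04 [0.158 0.163] 0.237
top 0.05 [0.162 0.168] 0.236
top 0.06 [0.151 0.158] 0.089
top 0.07 [0.151 0.158] 0.09
top 0.08 [0.158 0.163] 0.089
top 0.09 [0.163 0.17 ] 0.174
wrist -0.06 [0.088 0.089] 0.088
wrist -0.05 [0.096 0.097] 0.113
wrist -0.04 [0.103 0.104] 0.136
wrist -0.03 [0.108 0.109] 0.142
wrist -0.02 [0.104 0.108] 0.175
wrist -0.01 [0.108 0.115] 0.194
wrist -0.0 [0.115 0.123] 0.207
wrist 0.01 [0.122 0.133] 0.215
wrist 0.02 [0.14  0.141] 0.216
wrist 0.03 [0.147 0.148] 0.212
wrist 0.04 [0.153 0.154] 0.208
wrist 0.05 [0.16  0.162] 0.21
wrist 0.06 [0.145 0.167] 0.201
wrist 0.07 [0.156 0.172] 0.194
wrist 0.08 [0.115 0.118] 0.179
wrist 0.09 [0.121 0.123] 0.174
t 15.62 pos [ 0.5941 -0.3382  0.2203] F [-0.1  0.2  0.7] w 0.452
R [[0.211, 0.977, 0.003], [0.977, -0.211, -0.001], [-0.001, 0.003, -1.0]] q [ 0.74  0.59 -0.5   1.39  0.29  1.23  0.  ]
tool frame rect ((-0.006649240851402283, -0.0027448423206806183), (0.01562814973294735, 0.14977173507213593), 89.96549987792969)
```

Request:
play_rows(increments="1.5 -0.27 1 0 -0.1;0 0 3 0 -0.1;0 0 3.5 0 -0.1;0 0 3.5 0 -0.1;0 0 3 0 -0.1")

```text
clock: 16.03
position: [0.5937, -0.323, 0.0773]
ee_rot: [2.444, 1.972, 0.0]
force: [0.1, -1.2, -0.8]
width: 0.45
gripper_force: 0.0
```

Request:
play_rows(increments="0 0 2.5 0 -0.1;0 0 1.8 0 -0.1;0 0 1 0 -0.1;0 0 0.6 0 -0.1;0 0 0 0 -0.1")

```text
clock: 16.45
position: [0.5937, -0.3228, 0.0189]
ee_rot: [-2.444, -1.973, 0.0]
force: [-0.3, -0.0, -0.2]
width: 0.449
gripper_force: 0.0
```

Request:
play_rows(increments="0 0 0 0 -0.1;0 0 0 0 -0.1")

```text
clock: 16.62
position: [0.5948, -0.3232, 0.0208]
ee_rot: [2.443, 1.972, 0.002]
force: [0.1, 0.4, 0.1]
width: 0.449
gripper_force: 0.0
```

Request:
play_rows(increments="0 0 0.8 0 -0.1;0 0 0.6 0 -0.1;0 0 0.3 0 -0.1;0 0 0 0 -0.1")

```text
clock: 16.95
position: [0.593, -0.3226, 0.001]
ee_rot: [-2.443, -1.972, 0.001]
force: [0.0, -0.5, -0.0]
width: 0.453
gripper_force: 0.0
```

Request:
play_rows(increments="0 0 0 0 -1;0 0 0 0 -1;0 0 0 0 -1;0 0 0 0 -1;0 0 0 0 -1", grip_force=20)

```text
clock: 17.37
position: [0.5939, -0.3228, 0.0024]
ee_rot: [2.444, 1.973, 0.0]
force: [-0.5, 0.8, 0.2]
width: 0.185
gripper_force: 19.9
```

Gripped: the opening is 17 mm, matching the 18 mm handle. I lift, turn to the chest's axes, retreat in x, then move across.

Request:
play_rows(increments="0 0 -1 0 -1;0 0 -2.5 0 -1;0 0 -4 0 -1;0 0 -4 0 -1;0 0 -4 0 -1")

```text
clock: 17.78
position: [0.5933, -0.3224, 0.1595]
ee_rot: [-2.444, -1.973, -0.0]
force: [1.0, -0.5, -0.7]
width: 0.194
gripper_force: 19.9
```

Request:
play_rows(increments="0 0 -3 -3.7 -1;0 0 -1 -3.7 -1;0 0 0 -3.7 -1;0 -2 0 0 -1;0 -3 0 0 -1")

```text
clock: 18.2
position: [0.5453, -0.3207, 0.198]
ee_rot: [2.238, 2.202, 0.004]
force: [-0.9, 0.4, -0.4]
width: 0.187
gripper_force: 19.9
```

Request:
play_rows(increments="0 -3 0 0 -1;0 -1.9 0 0 -1;2 0 0 0 -1;3.8 0 0 0 -1;3.8 0 0 0 -1")

```text
clock: 18.62
position: [0.4957, -0.2253, 0.1979]
ee_rot: [2.246, 2.195, -0.0]
force: [1.0, 1.8, -0.2]
width: 0.19
gripper_force: 19.9
```

```bash
python3 - <<'E'
from h import *
s,Rm=st()
p=vision.get_image("top"); W=cloud(p)
cv2.imwrite("pics/t2.png",cv2.resize(p["frame"][140:300,180:480][...,::-1],None,fx=2.5,fy=2.5))
c=np.array([.581,.0115]); X=np.array([.9998,-.018]); Y=np.array([.018,.9998])
d=W[...,:2]-c; u=d@X; v=d@Y; z=W[...,2]
for y in (-.06,0,.06):
    print("y",y,[(int(x*1000),int(1000*np.median(z[(abs(u-x)<.003)&(abs(v-y)<.02)]))) for x in np.arange(-.105,.05,.006) if ((abs(u-x)<.003)&(abs(v-y)<.02)).sum()>0])
print("x -45",[(int(y*1000),int(1000*np.median(z[(abs(u+.045)<.02)&(abs(v-y)<.003)]))) for y in np.arange(-.14,.14,.01) if ((abs(u+.045)<.02)&(abs(v-y)<.003)).sum()>0])
E
```

```text
t 18.62 pos [ 0.4957 -0.2253  0.1979] F [ 1.   1.8 -0.2] w 0.19
R [[0.023, 1.0, 0.001], [1.0, -0.023, -0.001], [-0.001, 0.001, -1.0]] q [ 0.78  0.4  -0.61  1.77  0.26  1.05  0.05]
y -0.06 [(-105, 5), (-98, 3), (-92, 102), (-86, 60), (-80, 57), (-74, 57), (-68, 57), (-62, 57), (-56, 58), (-50, 57), (-44, 58), (-38, 57), (-32, 57), (-26, 57), (-20, 57), (-14, 57), (-8, 58), (-2, 57), (3, 86), (9, 58), (15, 58), (21, 57), (27, 58), (33, 58), (39, 58), (45, 58)]
y 0 [(-105, 5), (-98, 5), (-92, 102), (-86, 99), (-80, 57), (-74, 58), (-68, 58), (-62, 57), (-56, 58), (-50, 58), (-44, 58), (-38, 57), (-32, 58), (-26, 57), (-20, 57), (-14, 58), (-8, 57), (-2, 57), (3, 84), (9, 58), (15, 57), (21, 58), (27, 64), (33, 65), (39, 66), (45, 66)]
y 0.06 [(-105, 4), (-98, 4), (-92, 102), (-86, 99), (-80, 57), (-74, 57), (-68, 57), (-62, 58), (-56, 57), (-50, 57), (-44, 57), (-38, 57), (-32, 57), (-26, 58), (-20, 58), (-14, 58), (-8, 57), (-2, 58), (3, 83), (9, 58), (15, 57), (21, 57), (27, 57), (33, 57), (39, 58), (45, 58)]
x -45 [(-140, 4), (-130, 102), (-120, 60), (-109, 57), (-99, 58), (-89, 57), (-79, 57), (-69, 57), (-59, 57), (-49, 57), (-39, 58), (-29, 57), (-19, 57), (-9, 58), (0, 57), (10, 57), (20, 58), (30, 57), (40, 57), (50, 57), (60, 57), (70, 57), (80, 57), (90, 57), (100, 57), (110, 58), (120, 72), (130, 102)]
```

View pics/t2.png

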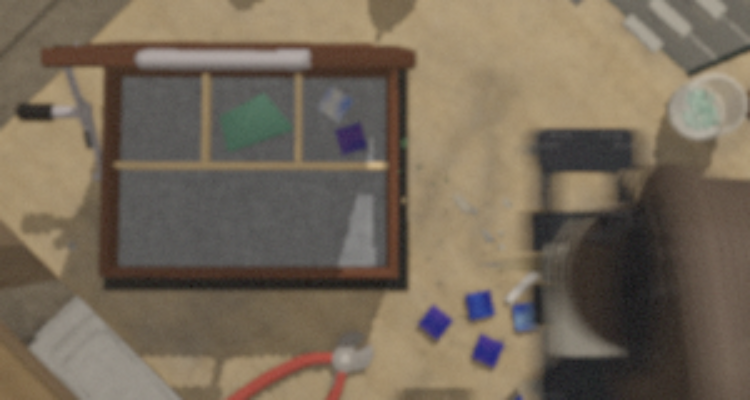

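The top view shows the open bay, empty and with its floor at z≈0.057, from (120,170) to (385,268). The lid stands at the back, and the cutter is in the gripper on the right.

Request:
play_rows(increments="3.8 0 0 0 -1;3.8 0 0 0 -1;3.8 0 0 0 -1;3.8 0 0 0 -1;3.8 0 0 0 -1")

```text
clock: 19.08
position: [0.4998, -0.0333, 0.198]
ee_rot: [2.241, 2.2, 0.0]
force: [0.9, 0.1, 0.9]
width: 0.19
gripper_force: 19.9
```

Request:
play_rows(increments="3 0 0 0 -1;2 0 0 0 -1;0 0 0 0 -1;0 0 0 0 -1")

```text
clock: 19.42
position: [0.5011, 0.0163, 0.1978]
ee_rot: [2.238, 2.204, 0.001]
force: [-0.4, -0.4, -0.5]
width: 0.188
gripper_force: 19.9
```

Request:
play_rows(increments="0 0 2 0 -1;0 0 3 0 -1;0 0 2 0 -1;0 0 0.8 0 -1;0 0 0 0 -1")

```text
clock: 19.83
position: [0.4999, 0.0135, 0.1177]
ee_rot: [-2.243, -2.197, 0.005]
force: [0.6, -0.2, -1.1]
width: 0.191
gripper_force: 19.9
```

Request:
play_rows(increments="0 0.8 0 0 -1;0 1.2 0 0 -1;0 0.8 0 0 -1;0 0.3 0 0 -1;0 0 0 0 -1")

```text
clock: 20.25
position: [0.5335, 0.0144, 0.12]
ee_rot: [2.242, 2.199, 0.002]
force: [-0.3, -0.6, -0.7]
width: 0.188
gripper_force: 19.9
```

Request:
play_rows(increments="0 0 1 0 -1;0 0 1.5 0 -1;0 0 1.5 0 -1;0 0 0.9 0 -1;0 0 0 0 -1")

```text
clock: 20.67
position: [0.5302, 0.0142, 0.0681]
ee_rot: [-2.24, -2.199, 0.004]
force: [-0.2, 0.1, -0.1]
width: 0.186
gripper_force: 19.9
```

Request:
play_rows(increments="0 0 0.2 0 -1;0 0 0 0 -1;0 0 0 0 -1")

```text
clock: 20.92
position: [0.5324, 0.0146, 0.0687]
ee_rot: [2.242, 2.2, 0.001]
force: [-0.2, -0.2, -0.9]
width: 0.191
gripper_force: 19.9
```

Going down in small steps until contact, near z≈0.059.

Request:
play_rows(increments="0 0 0.4 0 -1;0 0 0.3 0 -1;0 0 0 0 -1;0 0 0 0 -1")

```text
clock: 21.25
position: [0.5319, 0.0144, 0.061]
ee_rot: [-2.242, -2.2, 0.0]
force: [-0.6, -0.2, -0.7]
width: 0.19
gripper_force: 19.9
```

Request:
play_rows(increments="0 0 0.15 0 -1;0 0 0 0 -1;0 0 0 0 -1")

```text
clock: 21.5
position: [0.532, 0.0144, 0.0596]
ee_rot: [-2.242, -2.2, 0.0]
force: [0.1, -0.3, -0.5]
width: 0.19
gripper_force: 19.9
```

Request:
play_rows(increments="0 0 0.1 0 -1;0 0 0 0 -1;0 0 0 0 -1")

```text
clock: 21.75
position: [0.532, 0.0145, 0.0586]
ee_rot: [-2.242, -2.2, 0.0]
force: [0.3, -0.3, 0.3]
width: 0.192
gripper_force: 19.9
```

Request:
play_rows(increments="0 0 0.1 0 -1;0 0 0 0 -1;0 0 0 0 -1")

```text
clock: 22.0
position: [0.532, 0.0144, 0.0576]
ee_rot: [-2.242, -2.2, 0.0]
force: [-0.7, -0.1, -0.5]
width: 0.189
gripper_force: 19.9
```

Request:
play_rows(increments="0 0 0.1 0 -1;0 0 0 0 -1;0 0 0 0 -1")

```text
clock: 22.25
position: [0.5321, 0.0145, 0.0572]
ee_rot: [2.242, 2.2, 0.0]
force: [-2.6, -1.2, 7.2]
width: 0.189
gripper_force: 20.0
```

Request:
play_rows(increments="0 0 0.1 0 -1;0 0 0 0 -1;0 0 0 0 -1")

```text
clock: 22.5
position: [0.5323, 0.0145, 0.0568]
ee_rot: [2.241, 2.2, 0.0]
force: [-4.7, -0.9, 16.0]
width: 0.19
gripper_force: 20.0
```

Contact. I ease off a little and open narrowly.

Request:
play_rows(increments="0 0 -0.15 0 -1;0 0 0 0 -0.55;0 0 0 0 -0.45;0 0 0 0 -0.42;0 0 0 0 -0.42")

```text
clock: 22.92
position: [0.532, 0.0144, 0.0569]
ee_rot: [-2.242, -2.2, 0.0]
force: [-0.2, 0.2, 0.1]
width: 0.285
gripper_force: 0.0
```

Request:
play_rows(increments="0 0 -0.5 0 -0.42;0 0 -1.2 0 -0.42;0 0 -2 0 -0.42;0 0 -2 0 -0.42;0 0 -0.5 0 -0.42")

```text
clock: 23.33
position: [0.5337, 0.0151, 0.1228]
ee_rot: [2.24, 2.199, 0.005]
force: [0.4, -0.7, 1.1]
width: 0.292
gripper_force: 0.0
```

Request:
play_rows(increments="0 -1 0 0 -0.42;0 -2 0 0 -0.42;0 -1.5 -1 0 -0.42;0 -0.5 -2 0 -0.42;0 0 -3 0 -0.42")

```text
clock: 23.75
position: [0.4776, 0.0149, 0.1771]
ee_rot: [-2.239, -2.198, 0.009]
force: [1.1, -0.6, -0.3]
width: 0.293
gripper_force: 0.0
```

```bash
python3 - <<'E'
from h import *
s,Rm=st()
p=vision.get_image("scene"); W=cloud(p)
cv2.imwrite("pics/s3.png",cv2.resize(p["frame"][100:300,200:460][...,::-1],None,fx=3,fy=3))
c=np.array([.581,.0115]); X=np.array([.9998,-.018]); Y=np.array([.018,.9998])
g=cv2.cvtColor(p["frame"],cv2.COLOR_RGB2HSV)
for n in ("glass_cutter","stay_knob"):
    for d in cut_out(n,p)[:2]:
        m=d["mask"]
        if n=="stay_knob": m=m&(g[...,2]<70)
        q=W[m]; q=q[~np.isnan(q[:,0])]; e=q[:,:2]-c
        print(n,d["confidence"],len(q),np.round(np.percentile(np.c_[e@X,e@Y,q[:,2]],[5,50,95],axis=0),4).tolist())
E
```

```text
t 23.75 pos [0.4776 0.0149 0.1771] F [ 1.1 -0.6 -0.3] w 0.293
R [[0.018, 1.0, -0.007], [1.0, -0.018, -0.001], [-0.001, -0.007, -1.0]] q [ 0.42  0.34 -0.7   1.94  0.27  0.96 -0.43]
glass_cutter 0.74 184 [[-0.0552, -0.0878, 0.0655], [-0.0507, -0.0266, 0.0689], [-0.0457, 0.0379, 0.0713]]
stay_knob 0.63 125 [[0.0231, 0.1404, 0.0936], [0.0418, 0.1785, 0.1199], [0.0483, 0.1958, 0.1251]]
```

View pics/s3.png

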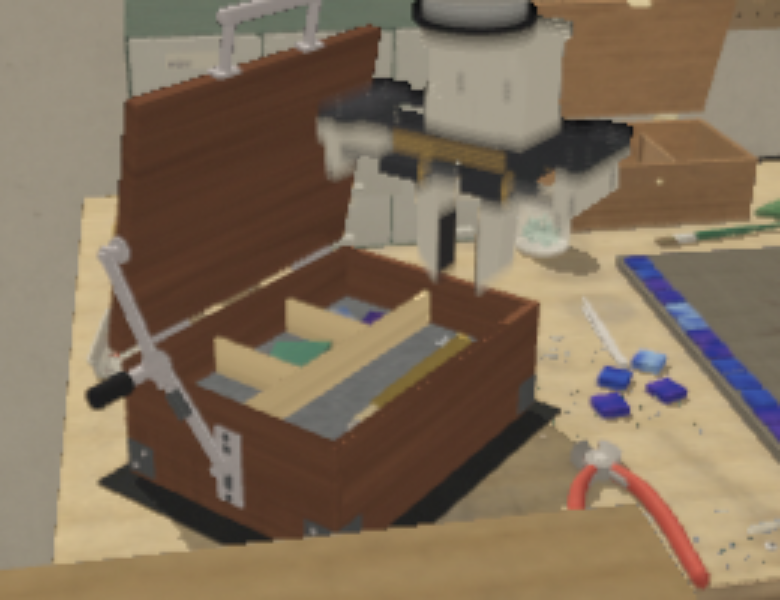

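The scene shows the cutter lying in the front bay, (360,410)–(465,345). The lid stands locked and the knob is at (110,390). Next I move to a point above the knob, going around the lid.

Request:
play_rows(increments="2 0 -2 0 -0.1;3.8 0 -2 0 -0.1;3.8 0 0 0 -0.1;3.8 0 0 0 -0.1;3.8 0 0 0 -0.1")

```text
clock: 24.32
position: [0.4844, 0.1871, 0.2174]
ee_rot: [2.243, 2.199, -0.002]
force: [-0.1, 0.8, -0.0]
width: 0.447
gripper_force: 0.0
```

Request:
play_rows(increments="1.7 0 0 0 -0.1;0 2 0 0 -0.1;0 3 0 0 -0.1;0 3 0 0 -0.1;0 2 0 0 -0.1")

```text
clock: 24.73
position: [0.5871, 0.2003, 0.2163]
ee_rot: [2.243, 2.199, -0.004]
force: [-0.7, -0.1, -0.3]
width: 0.449
gripper_force: 0.0
```

Request:
play_rows(increments="0 0 0 0 -0.1;0 0 0 0 -0.1;0 0 0 0 -0.1")

```text
clock: 24.98
position: [0.5841, 0.2015, 0.2172]
ee_rot: [-2.24, -2.201, 0.003]
force: [-0.7, 0.7, -0.8]
width: 0.452
gripper_force: 0.0
```

```bash
python3 - <<'E'
from h import *
s,Rm=st()
c=np.array([.581,.0115]); X=np.array([.9998,-.018]); Y=np.array([.018,.9998])
for cam in ("wrist","scene","top"):
    p=vision.get_image(cam); W=cloud(p)
    if cam=="wrist": cv2.imwrite("pics/w4.png",p["frame"][...,::-1])
    g=cv2.cvtColor(p["frame"],cv2.COLOR_RGB2HSV)
    for d in cut_out("stay_knob",p)[:1]:
        m=d["mask"]&(g[...,2]<70)&(W[...,1]>.17)
        q=W[m]
        print(cam,d["confidence"],len(q),np.round(np.percentile(q,[3,50,97],axis=0),4).tolist()) if len(q) else None
    if cam=="top":
        z=W[...,2]
        for x in np.arange(.44,.66,.02):
            k=(abs(W[...,0]-x)<.008)&(W[...,1]>.21)&(z>.1)&(z<.13); print(round(x,2),k.sum(),np.round(np.percentile(W[k][:,1],2),3) if k.sum() else "",end=" | ")
E
```

```text
t 24.98 pos [0.5841 0.2015 0.2172] F [-0.7  0.7 -0.8] w 0.452
R [[0.018, 1.0, -0.002], [1.0, -0.018, -0.001], [-0.001, -0.002, -1.0]] q [ 0.04  0.53 -0.7   1.56  0.35  1.19 -0.74]
wrist 0.7 467 [[0.6239, 0.1799, 0.1204], [0.6303, 0.1936, 0.1256], [0.6377, 0.2073, 0.1277]]
scene 0.68 111 [[0.6238, 0.1791, 0.1142], [0.627, 0.1946, 0.1217], [0.6348, 0.2071, 0.1254]]
top 0.74 64 [[0.6254, 0.1789, 0.123], [0.6298, 0.1911, 0.1268], [0.6365, 0.204, 0.1295]]
0.44 194 0.224 | 0.46 108 0.243 | 0.48 27 0.264 | 0.5 0  | 0.52 0  | 0.54 0  | 0.56 0  | 0.58 0  | 0.6 0  | 0.62 0  | 0.64 0  | 0.66 0  |
```

View pics/w4.png

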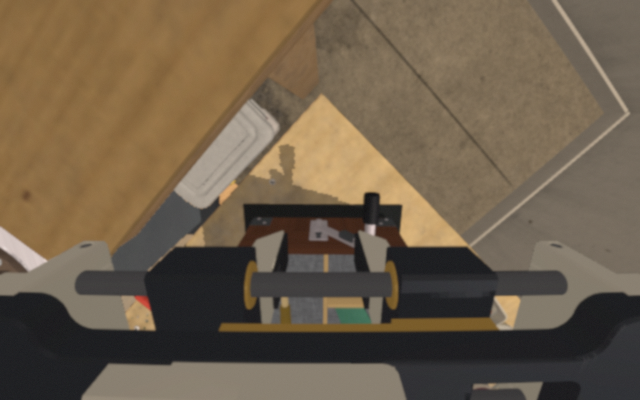

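The wrist view shows the black barrel at (371,212), clear of the desk, with the centre at about (0.6305, 0.1935, 0.1195). I move over it and down with the fingers straddling it.

Request:
play_rows(increments="0.1 1.5 0 0 -0.1;0.1 2 0 0 -0.1;0 1.14 0 0 -0.1;0 0 1.5 0 -0.1;0 0 3 0 -0.1")

```text
clock: 25.7
position: [0.6345, 0.2038, 0.1766]
ee_rot: [2.242, 2.198, 0.01]
force: [1.0, 0.1, -0.7]
width: 0.453
gripper_force: 0.0
```

Request:
play_rows(increments="0 0 3 0 -0.1;0 0 2.5 0 -0.1;0 0 1.2 0 -0.1;0 0 0.5 0 -0.1;0 0 0 0 -0.1")

```text
clock: 26.12
position: [0.6317, 0.2024, 0.1011]
ee_rot: [-2.242, -2.2, 0.001]
force: [-0.5, 0.2, -0.6]
width: 0.45
gripper_force: 0.0
```

Request:
play_rows(increments="0 0 0 0 -0.1;0 0 0 0 -0.1")

```text
clock: 26.28
position: [0.633, 0.2032, 0.1034]
ee_rot: [2.242, 2.2, 0.004]
force: [-0.1, 0.3, 0.1]
width: 0.45
gripper_force: 0.0
```

Request:
play_rows(increments="0 -0.2 0.25 0 -0.4;0 0 0 0 -0.5;0 0 0 0 -0.5")

```text
clock: 26.53
position: [0.6301, 0.2026, 0.0996]
ee_rot: [2.242, 2.2, 0.001]
force: [0.6, 0.8, 0.4]
width: 0.284
gripper_force: 0.0
```

Request:
play_rows(increments="0 0 0 0 -0.6;0 0 0 0 -0.7;0 0 0 0 -1;0 0 0 0 -1;0 0 0 0 -1", grip_force=20)

```text
clock: 26.95
position: [0.6317, 0.2026, 0.1]
ee_rot: [2.242, 2.198, 0.005]
force: [5.4, -0.1, 4.0]
width: 0.165
gripper_force: 20.0
```

```bash
python3 - <<'E'
import numpy as np
a=np.r_[np.linspace(.718,.018,26),np.linspace(.018,-.882,46)[1:]]
x=7.95*np.sin(a);z=7.95*np.cos(a);dx=np.round(np.diff(x),2);dz=np.round(-np.diff(z),2)
X=Z=0
for i in range(len(a)-1):
    u=round(x[i+1]-x[0]-X,2);w=round(-(z[i+1]-z[0])-Z,2);X+=u;Z+=w
    print(f"0 {u:g} {w:g} 0 -1",end=f"  # {5*(i//5+1)} a={a[i+1]:.2f} x={.5794+x[i+1]/100:.4f} TCPz={.0589+z[i+1]/100-.0188:.4f}\n" if i%5==4 else ";")
E
```

```text
0 -0.17 -0.14 0 -1;0 -0.17 -0.14 0 -1;0 -0.18 -0.14 0 -1;0 -0.18 -0.13 0 -1;0 -0.19 -0.12 0 -1  # 5 a=0.58 x=0.6228 TCPz=0.1067
0 -0.18 -0.12 0 -1;0 -0.2 -0.11 0 -1;0 -0.19 -0.11 0 -1;0 -0.2 -0.1 0 -1;0 -0.2 -0.1 0 -1  # 10 a=0.44 x=0.6131 TCPz=0.1121
0 -0.2 -0.09 0 -1;0 -0.21 -0.09 0 -1;0 -0.2 -0.08 0 -1;0 -0.21 -0.07 0 -1;0 -0.22 -0.07 0 -1  # 15 a=0.30 x=0.6027 TCPz=0.1161
0 -0.21 -0.06 0 -1;0 -0.21 -0.06 0 -1;0 -0.22 -0.05 0 -1;0 -0.22 -0.05 0 -1;0 -0.22 -0.03 0 -1  # 20 a=0.16 x=0.5919 TCPz=0.1186
0 -0.22 -0.04 0 -1;0 -0.22 -0.02 0 -1;0 -0.22 -0.02 0 -1;0 -0.22 -0.01 0 -1;0 -0.23 -0.01 0 -1  # 25 a=0.02 x=0.5808 TCPz=0.1196
0 -0.16 -0 0 -1;0 -0.16 -0 0 -1;0 -0.15 0 0 -1;0 -0.16 0.01 0 -1;0 -0.16 0.01 0 -1  # 30 a=-0.08 x=0.5729 TCPz=0.1193
0 -0.16 0.02 0 -1;0 -0.16 0.02 0 -1;0 -0.16 0.02 0 -1;0 -0.15 0.02 0 -1;0 -0.16 0.03 0 -1  # 35 a=-0.18 x=0.5650 TCPz=0.1183
0 -0.16 0.03 0 -1;0 -0.15 0.03 0 -1;0 -0.16 0.04 0 -1;0 -0.15 0.04 0 -1;0 -0.15 0.04 0 -1  # 40 a=-0.28 x=0.5573 TCPz=0.1165
0 -0.15 0.05 0 -1;0 -0.16 0.05 0 -1;0 -0.15 0.05 0 -1;0 -0.15 0.05 0 -1;0 -0.14 0.06 0 -1  # 45 a=-0.38 x=0.5498 TCPz=0.1139
0 -0.15 0.06 0 -1;0 -0.15 0.06 0 -1;0 -0.14 0.07 0 -1;0 -0.14 0.07 0 -1;0 -0.15 0.07 0 -1  # 50 a=-0.48 x=0.5425 TCPz=0.1105
0 -0.14 0.08 0 -1;0 -0.13 0.08 0 -1;0 -0.14 0.08 0 -1;0 -0.14 0.08 0 -1;0 -0.13 0.09 0 -1  # 55 a=-0.58 x=0.5357 TCPz=0.1065
0 -0.13 0.08 0 -1;0 -0.13 0.1 0 -1;0 -0.13 0.09 0 -1;0 -0.13 0.1 0 -1;0 -0.12 0.1 0 -1  # 60 a=-0.68 x=0.5293 TCPz=0.1018
0 -0.12 0.1 0 -1;0 -0.12 0.1 0 -1;0 -0.12 0.11 0 -1;0 -0.12 0.11 0 -1;0 -0.11 0.11 0 -1  # 65 a=-0.78 x=0.5234 TCPz=0.0965
0 -0.11 0.11 0 -1;0 -0.11 0.12 0 -1;0 -0.11 0.11 0 -1;0 -0.11 0.12 0 -1;0 -0.1 0.12 0 -1  # 70 a=-0.88 x=0.5180 TCPz=0.0906
```

Request:
play_rows(increments="0 -0.17 -0.14 0 -1;0 -0.17 -0.14 0 -1;0 -0.18 -0.14 0 -1;0 -0.18 -0.13 0 -1;0 -0.19 -0.12 0 -1")

```text
clock: 27.37
position: [0.6237, 0.2028, 0.1067]
ee_rot: [2.242, 2.198, 0.007]
force: [9.6, 1.4, 2.3]
width: 0.165
gripper_force: 20.0
```

Request:
play_rows(increments="0 -0.18 -0.12 0 -1;0 -0.2 -0.11 0 -1;0 -0.19 -0.11 0 -1;0 -0.2 -0.1 0 -1;0 -0.2 -0.1 0 -1")

```text
clock: 27.78
position: [0.613, 0.2032, 0.1124]
ee_rot: [2.242, 2.199, 0.005]
force: [5.2, -1.2, 4.2]
width: 0.167
gripper_force: 20.0
```

Request:
play_rows(increments="0 -0.2 -0.09 0 -1;0 -0.21 -0.09 0 -1;0 -0.2 -0.08 0 -1;0 -0.21 -0.07 0 -1;0 -0.22 -0.07 0 -1")

```text
clock: 28.2
position: [0.6009, 0.2034, 0.1153]
ee_rot: [-2.242, -2.2, -0.001]
force: [4.2, 1.5, 4.6]
width: 0.164
gripper_force: 20.0
```

Request:
play_rows(increments="0 -0.21 -0.06 0 -1;0 -0.21 -0.06 0 -1;0 -0.22 -0.05 0 -1;0 -0.22 -0.05 0 -1;0 -0.22 -0.03 0 -1")

```text
clock: 28.62
position: [0.5896, 0.2035, 0.1175]
ee_rot: [-2.241, -2.2, 0.001]
force: [1.7, 2.2, 2.8]
width: 0.172
gripper_force: 20.0
```

Request:
play_rows(increments="0 -0.22 -0.04 0 -1;0 -0.22 -0.02 0 -1;0 -0.22 -0.02 0 -1;0 -0.22 -0.01 0 -1;0 -0.23 -0.01 0 -1")

```text
clock: 29.03
position: [0.5786, 0.2036, 0.1185]
ee_rot: [-2.242, -2.2, 0.0]
force: [1.6, 2.5, 1.0]
width: 0.167
gripper_force: 20.0
```

```bash
python3 - <<'E'
from h import *
s,Rm=st()
p=vision.get_image("scene"); cv2.imwrite("pics/s5.png",cv2.resize(p["frame"][80:300,180:440][...,::-1],None,fx=2.5,fy=2.5))
E
```

```text
t 29.03 pos [0.5786 0.2036 0.1185] F [1.6 2.5 1. ] w 0.167
R [[0.019, 1.0, -0.0], [1.0, -0.019, 0.0], [0.0, -0.0, -1.0]] q [ 0.01  0.61 -0.66  1.68  0.43  0.99 -0.82]
```

View pics/s5.png

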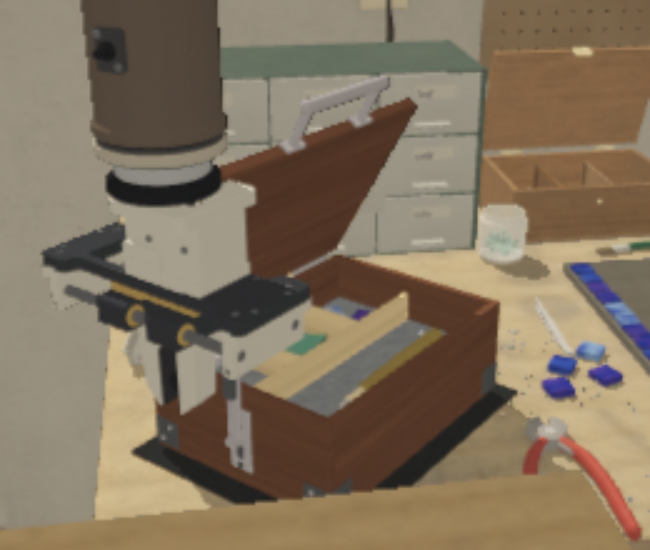

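The lid follows down under control, the cutter is in the bay and the knob is held. I continue.

Request:
play_rows(increments="0 -0.16 0 0 -1;0 -0.16 0 0 -1;0 -0.15 0 0 -1;0 -0.16 0.01 0 -1;0 -0.16 0.01 0 -1")

```text
clock: 29.5
position: [0.5709, 0.2037, 0.1183]
ee_rot: [-2.242, -2.2, 0.0]
force: [0.8, 3.9, 1.5]
width: 0.165
gripper_force: 20.0
```

Request:
play_rows(increments="0 -0.16 0.02 0 -1;0 -0.16 0.02 0 -1;0 -0.16 0.02 0 -1;0 -0.15 0.02 0 -1;0 -0.16 0.03 0 -1")

```text
clock: 29.92
position: [0.563, 0.2038, 0.1172]
ee_rot: [-2.242, -2.2, 0.0]
force: [0.3, 1.8, -1.8]
width: 0.162
gripper_force: 20.0
```

Request:
play_rows(increments="0 -0.16 0.03 0 -1;0 -0.15 0.03 0 -1;0 -0.16 0.04 0 -1;0 -0.15 0.04 0 -1;0 -0.15 0.04 0 -1")

```text
clock: 30.33
position: [0.5553, 0.2039, 0.1154]
ee_rot: [-2.242, -2.2, 0.0]
force: [0.0, 4.6, -0.3]
width: 0.162
gripper_force: 20.0
```

Request:
play_rows(increments="0 -0.15 0.05 0 -1;0 -0.16 0.05 0 -1;0 -0.15 0.05 0 -1;0 -0.15 0.05 0 -1;0 -0.14 0.06 0 -1")

```text
clock: 30.75
position: [0.5478, 0.204, 0.1128]
ee_rot: [-2.242, -2.2, 0.001]
force: [-0.1, 4.7, 0.3]
width: 0.169
gripper_force: 20.0
```

Request:
play_rows(increments="0 -0.15 0.06 0 -1;0 -0.15 0.06 0 -1;0 -0.14 0.07 0 -1;0 -0.14 0.07 0 -1;0 -0.15 0.07 0 -1")

```text
clock: 31.17
position: [0.5406, 0.2041, 0.1095]
ee_rot: [-2.242, -2.2, 0.0]
force: [-1.2, 4.3, -0.7]
width: 0.164
gripper_force: 20.0
```

Request:
play_rows(increments="0 -0.14 0.08 0 -1;0 -0.13 0.08 0 -1;0 -0.14 0.08 0 -1;0 -0.14 0.08 0 -1;0 -0.13 0.09 0 -1")

```text
clock: 31.58
position: [0.5337, 0.2043, 0.1054]
ee_rot: [-2.242, -2.2, 0.001]
force: [-1.5, 4.1, -1.7]
width: 0.165
gripper_force: 20.0
```

Request:
play_rows(increments="0 -0.13 0.08 0 -1;0 -0.13 0.1 0 -1;0 -0.13 0.09 0 -1;0 -0.13 0.1 0 -1;0 -0.12 0.1 0 -1")

```text
clock: 32.0
position: [0.5273, 0.2044, 0.1006]
ee_rot: [-2.242, -2.2, 0.001]
force: [-2.5, 3.8, -2.0]
width: 0.167
gripper_force: 20.0
```

```bash
cat > l.py <<'E'
from h import *
s,Rm=st(); out=[]
c=np.array([.581,.0115]); X=np.array([.9998,-.018]); Y=np.array([.018,.9998])
for cam in("top",):
    W=cloud(vision.get_image(cam)); d=W[...,:2]-c; u=d@X; v=d@Y; z=W[...,2]
    k=(u>-.12)&(u<.08)&(abs(v)<.11)&(z>.09)
    r=np.hypot(u,0)
    A=np.c_[u[k],v[k],np.ones(k.sum())]; 
    f=np.polyfit(u[k],z[k],1); print(cam,k.sum(),"lid angle",np.arctan(-f[0]),"z at centre",f[1],"umin",u[k].min())
E
python3 l.py
```

```text
t 32.0 pos [0.5273 0.2044 0.1006] F [-2.5  3.8 -2. ] w 0.167
R [[0.019, 1.0, -0.0], [1.0, -0.019, -0.0], [-0.0, -0.0, -1.0]] q [ 0.    0.57 -0.67  1.82  0.44  0.9  -0.88]
top 12821 lid angle 1.1734905553214827 z at centre 0.19370651094975405 umin -0.1199992499025739
```

Request:
play_rows(increments="0 -0.12 0.1 0 -1;0 -0.12 0.1 0 -1;0 -0.12 0.11 0 -1;0 -0.12 0.11 0 -1;0 -0.11 0.11 0 -1")

```text
clock: 32.47
position: [0.5212, 0.2045, 0.0952]
ee_rot: [-2.242, -2.2, 0.001]
force: [-3.6, 4.6, -4.3]
width: 0.163
gripper_force: 20.0
```

Request:
play_rows(increments="0 -0.11 0.11 0 -1;0 -0.11 0.12 0 -1;0 -0.11 0.11 0 -1;0 0 0 0 -1")

```text
clock: 32.8
position: [0.5168, 0.2042, 0.091]
ee_rot: [-2.241, -2.2, 0.004]
force: [-5.1, 5.0, -8.8]
width: 0.168
gripper_force: 20.0
```

```bash
cat > l.py <<'E'
from h import *
s,Rm=st()
c=np.array([.581,.0115]); X=np.array([.9998,-.018]); Y=np.array([.018,.9998])
for cam in("top","scene"):
    p=vision.get_image(cam); W=cloud(p); d=W[...,:2]-c; u=d@X; v=d@Y; z=W[...,2]
    k=(u>-.09)&(u<.07)&(abs(v+.04)<.07)&(z>.09)&(z<.17)
    if k.sum()<50: continue
    f=np.polyfit(u[k],z[k],1); r=z[k]-np.polyval(f,u[k]); print(cam,k.sum(),"lid angle",round(np.arctan(-f[0]),4),"z centre",f[1],"res",r.std())
    b=(abs(v)<.03)&(u<-.115)&(u>-.15)&(z>.09); print("bar z",np.round(np.percentile(z[b],[50,95]),4),"u",np.median(u[b]))
cv2.imwrite("pics/s6.png",cv2.resize(p["frame"][80:300,180:440][...,::-1],None,fx=2.5,fy=2.5))
E
python3 l.py
```

```text
t 32.8 pos [0.5168 0.2042 0.091 ] F [-5.1  5.  -8.8] w 0.168
R [[0.018, 1.0, -0.003], [1.0, -0.018, -0.001], [-0.001, -0.003, -1.0]] q [-0.    0.57 -0.66  1.85  0.45  0.88 -0.9 ]
top 4879 lid angle -0.0081 z centre 0.1212773103403327 res 0.0016241615928245746
bar z [0.63   0.6456] u -0.14171893466490892
scene 1574 lid angle -0.0131 z centre 0.1187226943984712 res 0.0009604977249335878
bar z [0.114  0.1157] u -0.14033770059094305
```

Request:
play_rows(increments="0 -0.08 0.1 0 -1;0 -0.06 0.08 0 -1;0 0 0 0 -1;0 0 0 0 -1")

```text
clock: 33.23
position: [0.5169, 0.2047, 0.0904]
ee_rot: [-2.242, -2.2, 0.0]
force: [-3.6, 4.3, -2.8]
width: 0.162
gripper_force: 20.0
```

```bash
python3 l.py; python3 - <<'E'
from h import *
c=np.array([.581,.0115]); X=np.array([.9998,-.018]); Y=np.array([.018,.9998])
for cam in("top","scene"):
    W=np.load(cam+"0.npy"); d=W[...,:2]-c; u=d@X; v=d@Y; z=W[...,2]
    k=(u>-.09)&(u<.07)&(abs(v+.04)<.07)&(z>.09)&(z<.17)
    f=np.polyfit(u[k],z[k],1); print("base",cam,k.sum(),np.arctan(-f[0]),f[1]);b=(abs(v)<.03)&(u<-.115)&(u>-.15)&(z>.09); print("bar z",np.round(np.percentile(z[b],[50,95]),4))
E
```

```text
t 33.23 pos [0.5169 0.2047 0.0904] F [-3.6  4.3 -2.8] w 0.162
R [[0.019, 1.0, -0.0], [1.0, -0.019, -0.0], [-0.0, -0.0, -1.0]] q [-0.    0.57 -0.66  1.85  0.45  0.87 -0.9 ]
top 4881 lid angle -0.0087 z centre 0.12131204327742674 res 0.0016055923882827682
bar z [0.6291 0.6444] u -0.14177965759010489
scene 1573 lid angle -0.0131 z centre 0.11870937532353981 res 0.000980257998892632
bar z [0.1139 0.1164] u -0.13992765582989675
base top 4867 -0.009251837944155076 0.12124977309248529
bar z [0.1171 0.12  ]
base scene 1920 -0.010391217499105543 0.1185990775986826
bar z [0.1139 0.1159]
```

The lid matches its shut baseline in both cameras. I release the knob and retreat.

Request:
play_rows(increments="0 0 0 0 -0.5;0 0 0 0 -0.3;0 0 0 0 -0.2;0 0 0 0 -0.1;0 0 0 0 -0.1")

```text
clock: 33.75
position: [0.5175, 0.2042, 0.0904]
ee_rot: [2.242, 2.199, 0.0]
force: [0.3, 0.3, 0.1]
width: 0.437
gripper_force: 0.0
```

Request:
play_rows(increments="0 0 -1 0 -0.1;0 0 -2 0 -0.1;0 0 -3.5 0 -0.1;0 0 -3.5 0 -0.1;0 0 -3 0 -0.1")

```text
clock: 34.17
position: [0.517, 0.205, 0.2233]
ee_rot: [2.242, 2.201, 0.002]
force: [1.5, 0.7, -0.7]
width: 0.448
gripper_force: 0.0
```

Request:
play_rows(increments="0 -2 -2 0 -0.1;0 -2 -1 0 -0.1;0 0 0 0 -0.1;0 0 0 0 -0.1;0 0 0 0 -0.1")

```text
clock: 34.58
position: [0.4774, 0.205, 0.2505]
ee_rot: [2.242, 2.199, 0.0]
force: [0.7, 0.2, 0.3]
width: 0.45
gripper_force: 0.0
```

```bash
python3 l.py
```

```text
t 34.58 pos [0.4774 0.205  0.2505] F [0.7 0.2 0.3] w 0.45
R [[0.019, 1.0, 0.001], [1.0, -0.019, -0.0], [-0.0, 0.001, -1.0]] q [ 0.08  0.34 -0.77  1.75  0.26  1.16 -0.78]
top 4860 lid angle -0.009 z centre 0.12129647441138626 res 0.0015963565327029893
bar z [0.117  0.1204] u -0.13710836835576012
scene 1788 lid angle -0.0111 z centre 0.11863306032318985 res 0.0009305349242042985
bar z [0.1137 0.1161] u -0.1401826379575192
```

View pics/s6.png

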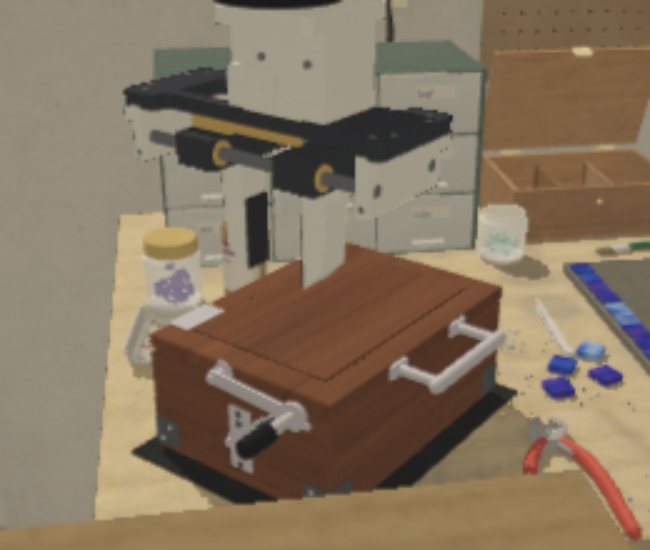

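The chest is fully shut, the knob is back at (260,438), and the arm is clear above.

```bash
python3 -c "
from cell import job
print(job.sign_off())"
```

```text
the job is handed in; nothing more can be done
None
```

The cutter lies in the front compartment, the lid was lowered under control and is fully shut, and the job is handed in at about 35 s of the 72 s allowed.

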